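# Make up and hang the job caddy

### The job

Make up the job caddy for the next club: take every canister out of the open drawer and put it in the blue carrying caddy, then hang the loaded caddy by its handle bar on the twin hook of the wire grid. Lay the knife away in the drawer beside the roll of tape that stays there, shut the drawer fully, and set the sleeve of the torque driver to 3 (the mark with three dots). Leave the big tape roll on the bench where it is.

Things in the scene. Friction and masses are not known exactly. Their poses are not given: they have to be found in the camera images.
- drawer (a joint): opening of the cabinet's wide top drawer in m: 0 is fully shut, up to 0.21 open (it starts 0.195 to 0.205 open); it slides along the cabinet's front-to-back axis with about 1.2 N of friction and stays where it is left; push its front to shut it
- cabinet_front (a point): bottom centre of the front face of the low grey steel parts cabinet, at bench height; the cabinet is fixed, 240 mm deep, 300 mm wide (y), 140 mm high; the point's -x axis points straight out of the face, the way the drawer slides open, z up. On the cabinet's top lies a 60 mm high cardboard box
- drawer_front (a point): top middle of the outer face of the grey drawer front (the front is 296 mm wide, 12 mm thick and reaches from 55 to 130 mm above the bench; this point lies at 128 mm); moves with the drawer; its axes are the cabinet's. A black pull 90 mm wide sticks out 16 mm from this face at 79 to 91 mm above the bench
- drawer_floor (a point): centre of the drawer's inner floor, on its upper surface, 60 mm above the bench; moves with the drawer; its axes are the cabinet's. The inside is 211 mm long (x) and 260 mm wide (y), its side and back walls 36 mm high
- can0: squat round aluminium canister with a black cap, 50 mm in diameter, 60 mm tall, about 60 g, standing in the open drawer at the start; origin at the centre of its underside, its z axis is the canister's own axis towards the cap. Three to five canisters are there; an absent one reads None
- can1: squat round aluminium canister with a black cap, 50 mm in diameter, 60 mm tall, about 60 g, standing in the open drawer at the start; origin at the centre of its underside, its z axis is the canister's own axis towards the cap. Three to five canisters are there; an absent one reads None
- can2: squat round aluminium canister with a black cap, 50 mm in diameter, 60 mm tall, about 60 g, standing in the open drawer at the start; origin at the centre of its underside, its z axis is the canister's own axis towards the cap. Three to five canisters are there; an absent one reads None
- can3: squat round aluminium canister with a black cap, 50 mm in diameter, 60 mm tall, about 60 g, standing in the open drawer at the start; origin at the centre of its underside, its z axis is the canister's own axis towards the cap. Three to five canisters are there; an absent one reads None
- can4: squat round aluminium canister with a black cap, 50 mm in diameter, 60 mm tall, about 60 g, standing in the open drawer at the start; origin at the centre of its underside, its z axis is the canister's own axis towards the cap. Three to five canisters are there; an absent one reads None
- tape: flat yellow roll of tape, 68 mm across, 24 mm high, lying in the drawer among the canisters; it stays in the drawer; origin at the centre of its underside
- caddy: blue sheet-metal carrying caddy, loose, about 0.45 kg: open tray 200 (x) x 250 mm (y), walls 36 mm high, floor 3 mm, split into two halves (x below and above 0) by a low wall 4 mm thick along y under the handle; each half is 95 x 240 mm inside. Origin at the centre of its underside. Upright straps 22 mm wide at y = -119 and +119 mm carry a fixed level handle bar along y
- caddy_bar (a point): centre of the caddy's handle bar: square steel bar 12 x 12 mm, 238 mm long along the caddy's y axis, 164 mm above the caddy's underside; its axes are the caddy's
- hook_seat (a point): on the fixed white wire grid stand (360 mm wide, 260 mm high): where the centre of the caddy's bar rests when hung, 210 mm above the bench, 125 mm in front of the grid, midway between the hook's two prongs (8 mm steel, at y = -40 and +40 mm). Its -x axis points straight out of the grid, the bar lies along y. Each prong has a level seat 30 mm long, its top 6 mm below this point
- hook_tip (a point): midway between the tops of the two upturned prong tips, 27 mm in front of hook_seat and 24 mm above it; same axes. Behind the seat the prongs step up 12 mm and run level into the grid. To hang the caddy, the prongs go in level under its bar, between the straps, until the bar is past the tips and over the seat; then it is lowered
- driver: torque driver standing upright in a heavy round holder (100 mm across), fixed to the bench; origin at the bottom centre, on the driver's axis. At 120 to 126 mm height it has an aluminium scale ring 80 mm across, with four marks of 1, 2, 3 and 4 dots; seen from above they follow clockwise, 0.7 rad apart
- sleeve (a joint): angle of the driver's adjusting sleeve in rad, growing clockwise as seen from above: it clicks into a detent at 0 (mark 1), 0.7 (mark 2), 1.4 (mark 3) and 2.1 (mark 4), with end stops just beyond marks 1 and 4; it starts in mark 1 or 2. Turning it over a detent takes up to about 0.1 N m; let go within about 0.25 rad of a mark it pulls itself to that mark
- sleeve_top (a point): top centre of the sleeve, on its vertical axis, 173 mm above the bench. The sleeve is a ribbed steel cylinder 36 mm in diameter and 45 mm tall (128 to 173 mm above the bench), with a black pointer line on its top, from near the middle to the edge, and a black pointer at its foot, which both point at the mark that is set
- tape2: big flat brown tape roll, 100 mm across, 25 mm high, lying on the bench in front of the grid; a bystander; origin at the centre of its underside
- cutter: yellow knife lying flat on the bench between the driver and the grid: handle 120 x 26 mm, 14 mm high, 90 g, blade sticking out to +85 mm along its x axis; origin under the centre of the handle (which ends at x = -60 and +60 mm)
There are look-alikes about, which are no part of the job. Leave any green or purple look-alike of the can2 alone.

How it is judged:
By the outcome, as a careful person would: the job done as asked, in the order asked, and still so for the second after the job is handed in, with the robot touching nothing.
Of can0, can1, can2, can3, can4 only 3 to 5 are there at a start; the rules pass over those that are not, and their reading is None.
At some moment in a run one of can0, can1, can2, can3, can4, cutter may be knocked a few centimetres aside while the robot is not near it.
Once in a run the grip may slacken for a moment while it holds something.
It also fails if it takes over 210 s, if anything falls off the work surface, if the arm or the gripper's body presses on something with over 40 N, if the wrist force passes 120 N, or if a joint passes its speed limit or range.

### The arm

A 7-joint arm with a two-finger parallel gripper is mounted at the origin on the work surface. World frame = base frame: x ahead of the robot, y to its left, z up, the work surface at z = 0. Lengths are in mm, angles in rad, forces in N, time in s.
With the tool pointing down it reaches from about 400 to 875 mm from the base axis. Payload 19.3 kg.
Tool frame: the origin (TCP) lies between the finger pads; the fingertips stand 11 mm ahead of it and the grasp point (between the pads) lies 8 mm behind it; z points along the fingers, y is the line along which they close (so a half turn about z gives the same grasp; the last joint's range is limited). The gripper opens to 85 mm and grips with 20 to 120 N. Pads are 22 mm wide; open, the fingers measure 114 mm over their backs; the gripper's body (76 mm by 85 mm) begins 54 mm behind the grasp point. The pads swing forward as they close: fully open they stand 13 mm farther back than shut.
Start: joints at [1.062, 0.521, -0.036, 1.599, 0.021, 1.021, -0.113], TCP at [265.505, -565.792, 217.791] pointing down, gripper open.
Joint ranges: [-2.91, 2.91], [-0.3, 2.13], [-1.5, 1.42], [0.17, 2.43], [-1.26, 4.41], [0.16, 1.93], [-2.52, 2.52]. Speed limits (rad/s): [1.89, 1.89, 2.39, 2.39, 3.01, 3.01, 3.01].

### API

Orientations are given as a 3x3 rotation matrix whose columns are the frame's x, y, z axes.
In Python, from plant import r, vision, job gives the robot as it stands.
- The arm moves only by the shell command python3 -m handwheel 'ROWS' [FORCE]. ROWS is JSON, one flat list of numbers, 5 for each row, row after row: the shift along the tool's x, y, z in mm, then the turn about the tool's z in rad, then the finger opening in mm, from 0 to 85.4. In form: [dx, dy, dz, turn, fingers, dx, dy, dz, turn, fingers, ...]. A call has 1 to 10 rows; each row shifts and turns the commanded pose from where the row before left it, along the tool's axes as they then stand; what a row does not reach is not made up. A row lasts 1/10 s, in which the tool goes at most 50 mm and 8.59 degrees, less where a joint would pass 70% of its speed; a pose out of reach is approached as far as the arm can. A call is refused whole if a number of a shift passes 50 or a number of a turn 0.15, either way. A call with a gripper value outside its range is refused whole. The fingers move at their own pace and stop on an object; FORCE is the grip in N (left out, the last holds). Time passes only in rows, so rows that do not move let the fingers close. It gives the time, the measured TCP pose, the force, the opening and the grip force at its end, in the units of the state.
- r.get_obs(): the state, without advancing time (a new reading comes with each control period).
- vision.snapshot(name): name is "scene" or "side" or "wrist"; returns a dict with "image" (420x560x3 uint8, red, green, blue), "z_map" (420x560 float32, mm along the optical axis (not along the pixel's ray), 0 where there is no reading), "camera_matrix" (3x3 intrinsics, pixels), "dist" ([k1, k2, p1, p2, k3] as OpenCV has them; the pictures are not rectified), "camera_from_world" (4x4, takes a point from world to camera coordinates); the wrist camera has in their place "hand_eye" (4x4, takes a point from camera to tool coordinates, whose origin is the TCP and whose axes are the flange's). Camera axes: x right, y up, looking along -z (the intrinsics and any distortion apply to the point x, -y, -z); pixel columns grow to the right and rows downward; lengths in mm; the calibration is good to about 2 mm. A picture is of the moment at which its call begins: read the wrist's pose just before it.
- job.job_done(): hands the job in; it is judged then, once.
The state is a dict: "clock": time; "joints": joint angles; "dq": joint speeds; "tau": joint torques, N m; "eef_pos": TCP position; "ee_rot": TCP orientation; "force": force on the tool from outside, world axes, zero at the start; "wrist_torque": the same for the moment, N m; "width": finger opening in mm; "finger_force": force on a finger pad.
Only numpy, scipy, OpenCV 4.12 (cv2) and the standard library are available. Lean on these libraries where they do the work, as an engineer would, in place of code of your own. Each camera call takes 0.05 s, during which the arm holds its last target. There are 200 camera calls.

## Working session

There is one attempt and no reset: what is moved stays moved. The work goes in short steps, Python scripts to look and compute and a shell command to move; the robot and the scene stay as the last step left them, time stands still between calls to the robot, and variables do not carry over. Pictures are saved under pics/ and viewed, at most 14 in all, crops included, and the job is handed in when it is done.

```bash
ls; mkdir -p pics
cat > h.py <<'E'
import numpy as np, cv2
from plant import r, vision, job
def snap(n):
    o=r.get_obs(); s=vision.snapshot(n)
    if n=="wrist":
        T=np.eye(4);T[:3,:3]=o["ee_rot"];T[:3,3]=o["eef_pos"]; s["W"]=T@np.array(s["hand_eye"])
    else: s["W"]=np.linalg.inv(np.array(s["camera_from_world"]))
    return s
def cloud(s):
    h,w=s["z_map"].shape
    u,v=np.meshgrid(np.arange(w),np.arange(h))
    p=cv2.undistortPoints(np.stack([u,v],-1).reshape(-1,1,2).astype(float),np.array(s["camera_matrix"]),np.array(s["dist"])).reshape(h,w,2)
    z=s["z_map"]; P=np.stack([p[...,0]*z,-p[...,1]*z,-z],-1)
    P=P@s["W"][:3,:3].T+s["W"][:3,3]; P[z<=0]=np.nan
    return P
def save(s,f,crop=None,k=1):
    im=s["image"][...,::-1]
    if crop: a,b,c,d=crop; im=im[b:d,a:c]
    cv2.imwrite("pics/"+f,cv2.resize(im,None,fx=k,fy=k,interpolation=cv2.INTER_CUBIC))
E
python3 - <<'E'
from h import *
o=r.get_obs(); print(o["clock"],o["ee_rot"],o["eef_pos"])
for n in["scene","side"]:
    s=snap(n); save(s,n+".png",None,1.4); np.savez("/tmp/"+n,P=cloud(s),im=s["image"]); print(s["W"][:3,3])
E
```

```text
pics
0.0 [[ 9.05246908e-01  4.24885580e-01 -5.27745585e-04]
 [ 4.24885906e-01 -9.05246314e-01  1.03799276e-03]
 [-3.67115914e-05 -1.16387140e-03 -9.99999322e-01]] [ 265.3955365  -565.45562496  217.21274006]
[1045.61213225  613.31411703 1145.46428852]
[ 315.39463582 -839.96031979  940.24448018]
```

```bash
python3 -m handwheel --help 2>&1 | head -20
```

```text
invalid input: not JSON, or not a number
```

View pics/scene.png

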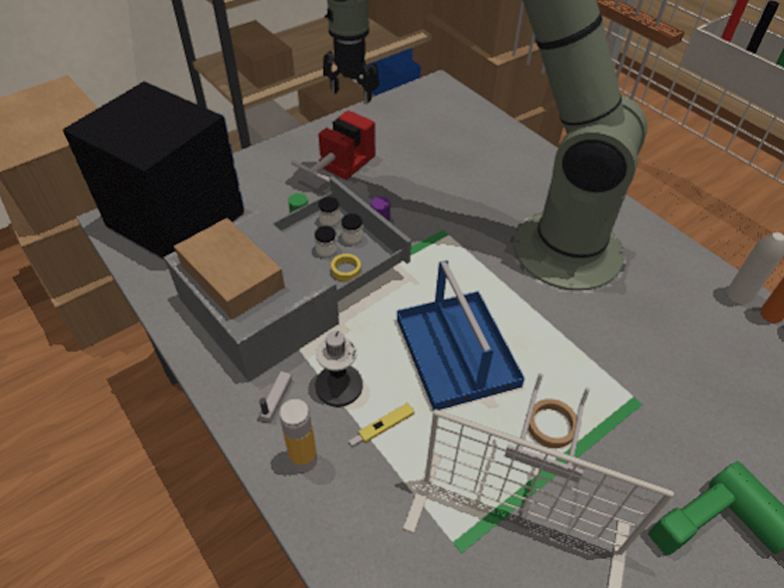

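View pics/side.png

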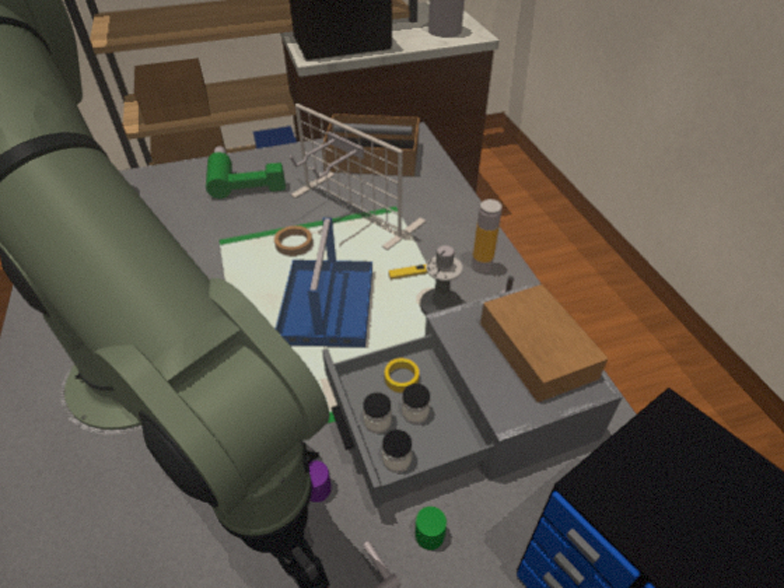

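Scene view (784 px): three canisters with black caps in the drawer at (328,208), (352,226), (326,238), and the yellow tape at (345,267). Look-alikes lie outside the drawer: green at (298,203), purple at (380,208). The caddy is at (460,350), driver (337,350), knife (385,423), grid/hook (550,460) and brown tape (553,423). The targets are the three black-capped cans inside the drawer.

Run:
```python
from h import *
for n in["scene","side"]:
    d=np.load("/tmp/%s.npz"%n);P=d["P"];im=d["im"].astype(int)
    def at(u,v): 
        return P[int(v/1.4),int(u/1.4)].round(0)
    pts={"scene":dict(c0=(328,204),c1=(352,221),c2=(325,233),green=(298,200),purple=(381,203),barL=(446,268),barR=(488,350),cadc1=(398,318),cadc2=(437,405),cadc3=(522,381),cadc4=(482,293),drvtop=(336,337),tipA=(540,377),tipB=(586,392),gridL=(433,413),gridR=(668,492),cabFL=(410,243),dr2=(335,185),cabA=(335,290),knife1=(412,408),knife2=(366,435),blade=(352,442),bench=(600,330)),
     "side":dict(c0=(377,405),c1=(416,396),c2=(397,444),barL=(327,225),barR=(317,298),drv=(445,253),gridA=(298,107),gridB=(401,153),drfA=(327,352),drfB=(376,498),kn=(395,273),kn2=(428,268))}[n]
    print(n)
    for k,v in pts.items(): print(k,at(*v))
    # blobs by color
    R,G,B=im[...,0],im[...,1],im[...,2]; z=P[...,2]
    with np.errstate(invalid='ignore'):
      ms=dict(caps=(R<60)&(G<60)&(B<60)&(z>108)&(z<130)&(P[...,0]<760),blue=(B>R+40)&(B>G+25)&(z>-5)&(z<200)&(P[...,1]>-400),yellow=(R>G+15)&(G>B+60)&(z>-5)&(z<100))
    for k,m in ms.items():
      nn,l,st,c=cv2.connectedComponentsWithStats(m.astype(np.uint8))
      for i in range(1,nn):
        if st[i,4]>15:
          q=P[l==i]; print(k,st[i,4],c[i].round()*1.4,np.median(q,0).round(),np.percentile(q,2,0).round(),np.percentile(q,98,0).round())
```

```text
scene
c0 [ 462. -388.  120.]
c1 [ 448. -307.  119.]
c2 [ 522. -308.  119.]
green [ 484. -503.   63.]
purple [ 318. -366.   61.]
barL [401. -27. 168.]
barR [475. 183. 170.]
cadc1 [486. -75.  12.]
cadc2 [564. 157.  26.]
cadc3 [389. 219.  28.]
cadc4 [274. -22.   2.]
drvtop [688. -10. 176.]
tipA [476. 303. 230.]
tipB [434. 370. 228.]
gridL [572. 156.  -1.]
gridR [489. 565. 264.]
cabFL [ 391. -162.  128.]
dr2 [ 411. -433.  121.]
cabA [ 600. -151.  117.]
knife1 [606. 129.  19.]
knife2 [714. 118.  13.]
blade [744. 114.  11.]
bench [132. 218.   3.]
caps 35 [221.2  23.8] [  255. -1337.   120.] [  240. -1352.   112.] [  270. -1325.   129.]
caps 134 [347.2 128.8] [ 254. -608.  123.] [ 231. -653.  109.] [ 271. -565.  129.]
caps 209 [211.4 198.8] [ 681. -568.  119.] [ 600. -598.  109.] [ 756. -540.  130.]
caps 192 [369.6 214.2] [ 401. -295.  116.] [ 391. -450.  108.] [ 411. -164.  125.]
caps 141 [329.  204.4] [ 463. -384.  122.] [ 437. -407.  110.] [ 485. -363.  126.]
caps 219 [568.4 233.8] [ 73.  35. 118.] [ 20. -49. 108.] [ 87.  80. 129.]
caps 149 [351.4 221.2] [ 452. -302.  121.] [ 427. -325. 
[... 1036 characters left out ...]
6.6 404.6] [ 450. -309.  120.] [ 428. -330.  116.] [ 470. -285.  122.]
caps 238 [532. 434.] [ 684. -442.  119.] [ 617. -447.  108.] [ 756. -437.  130.]
caps 325 [396.2 442.4] [ 460. -390.  120.] [ 438. -412.  116.] [ 481. -367.  123.]
caps 58 [368.2 476. ] [ 399. -440.  119.] [ 395. -459.  109.] [ 411. -380.  128.]
blue 202 [323.4 288.4] [437. 125.   4.] [411.   5.  -1.] [469. 186.  39.]
blue 1142 [350.  303.8] [487.  54.   3.] [422. -48.  -1.] [548. 166.  36.]
blue 757 [299.6 308. ] [374.  68.   3.] [326. -43.  -1.] [415. 203. 109.]
yellow 126 [406.  270.2] [645. 118.  13.] [606. 105.   4.] [695. 138.  18.]
yellow 194 [400.4 372.4] [ 522. -227.   83.] [ 490. -259.   59.] [ 554. -180.   87.]
```

```bash
cat >> h.py <<'E'
def plan(*targets):
    """targets (x,y,z,yawdeg|None): shift in tool axes first, then turn"""
    o=r.get_obs(); R=np.array(o["ee_rot"]); p=np.array(o["eef_pos"]); 
    psi=np.degrees(np.arctan2(R[1,0],R[0,0]))
    print("t %.1f pos %s yaw %.1f w %.1f q7 %.2f F %s"%(o["clock"],p.round(1),psi,o["width"],o["joints"][6],np.round(o["force"],1)))
    for x,y,z,yw in targets:
        a=np.radians(psi); d=np.array([x,y,z])-p
        print("->",(x,y,z,yw),"dx %.1f dy %.1f dz %.1f"%(d[0]*np.cos(a)+d[1]*np.sin(a), d[0]*np.sin(a)-d[1]*np.cos(a), -d[2]),end=" ")
        if yw is not None:
            t=(psi-yw+180)%360-180; print("turn %.3f"%np.radians(t),end=""); psi=yw
        print(); p=np.array([x,y,z])
E
python3 - <<'E'
from h import *
d={n:np.load("/tmp/%s.npz"%n) for n in["scene","side"]}
for n in d:
    P=d[n]["P"]; z=P[...,2]; x=P[...,0]; y=P[...,1]; print(n)
    with np.errstate(invalid='ignore'):
        im=d[n]["im"].astype(int);sat=im.max(-1)-im.min(-1)
        def box(k,m):
            q=P[m]; 
            if len(q)<10: print(k,len(q)); return
            rect=cv2.minAreaRect(q[:,:2].astype(np.float32)); print(k,len(q),np.round(rect[0]),np.round(rect[1]),round(rect[2],1),"z",np.median(q[:,2]).round(1), "mean",q[:,:2].mean(0).round(1))
            return q
        reg=(x>250)&(x<620)&(y>-120)&(y<260)
        q=box("bar",reg&(z>158)&(z<180)&(x>370)&(x<500)&(y>-70)&(y<200))
        c=q[:,:2]-q[:,:2].mean(0); v=np.linalg.svd(c,full_matrices=False)[2][0]; print(" bar dir",np.degrees(np.arctan2(v[1],v[0])), "ends",(c@v).min(),(c@v).max())
        blue=(im[...,2]>im[...,0]+30)&(im[...,2]>im[...,1]+20)
        box("rim",reg&blue&(z>30)&(z<46)); box("tray",reg&blue&(z>-3)&(z<46))
        box("box",(x>560)&(x<900)&(y>-500)&(y<-100)&(z>190)&(z<212))
        box("cab",(x>560)&(x<900)&(y>-500)&(y<-100)&(z>133)&(z<148))
        box("front",(x>370)&(x<420)&(y>-480)&(y<-140)&(z>124)&(z<140))
        box("sleeve",(x>640)&(x<740)&(y>-60)&(y<40)&(z>168)&(z<182))
        box("ring",(x>620)&(x<750)&(y>-80)&(y<60)&(z>116)&(z<132))
        kn=(im[...,0]-im[...,2]>60)&(im[...,1]-im[...,2]>40)&(x>560)&(x<780)&(y>50)&(y<180)&(z>8)&(z<22)
        q=box("knife",kn); c=q[:,:2]-q[:,:2].mean(0); v=np.linalg.svd(c,full_matrices=False)[2][0]; print(" dir",np.degrees(np.arctan2(v[1],v[0])))
        pr=(x>380)&(x<640)&(y>240)&(y<480)&(z>196)&(z<238); q=box("prong",pr)
        for lo,hi in((222,238),(198,210),(210,222)):
            m=pr&(z>lo)&(z<hi); 
            if m.any():
                qq=P[m]; hx=(qq[:,0]-477)*.847+(qq[:,1]-346)*.531; hy=-(qq[:,0]-477)*.531+(qq[:,1]-346)*.847
                for sgn in(-1,1):
                    k=(hy*sgn>20)&(abs(hy)<65)
                    if k.any(): print("  z",lo,hi,"side",sgn,k.sum(),"hx",np.percentile(hx[k],[3,50,97]).round(),"hy",np.percentile(hy[k],[3,50,97]).round())
        top=(z>252)&(z<272)&(y>220)&(y<600)&(x>450)&(x<720); q=box("gridtop",top); c=q[:,:2]-q[:,:2].mean(0); v=np.linalg.svd(c,full_matrices=False)[2][0]; print(" dir",np.degrees(np.arctan2(v[1],v[0])))
plan((460,-390,230,45),(460,-390,88,45))
E
```

```text
scene
bar 400 [434.  71.] [246.  22.] 69.8 z 170.6 mean [438.1  80.2]
 bar dir 70.49525227784882 ends -132.8301844028986 112.9819693483312
rim 448 [435.  71.] [252. 200.] 70.6 z 35.1 mean [456.7  87.2]
tray 4068 [434.  70.] [255. 201.] 70.3 z 5.7 mean [435.8  68.7]
box 2482 [ 763. -294.] [132. 207.] 5.3 z 201.7 mean [ 765.6 -285.1]
cab 3282 [ 726. -290.] [244. 308.] 3.1 z 141.8 mean [ 711.3 -244.3]
front 296 [ 397. -309.] [ 16. 301.] 3.5 z 131.0 mean [ 397.5 -302.1]
sleeve 129 [691.  -9.] [34. 36.] 39.7 z 174.5 mean [690.3  -8.3]
ring 370 [692.  -6.] [72. 77.] 60.1 z 127.3 mean [694.5  -1.2]
knife 331 [664. 121.] [ 26. 117.] 87.3 z 14.9 mean [664.9 121.8]
 dir -3.5275883198617777
prong 977 [526. 360.] [159. 187.] 31.5 z 217.4 mean [552.9 392.8]
  z 222 238 side -1 103 hx [-28. 122. 126.] hy [-57. -38. -21.]
  z 222 238 side 1 111 hx [-26. 122. 127.] hy [22. 41. 60.]
  z 198 210 side -1 79 hx [-15. 123. 126.] hy [-55. -38. -23.]
  z 198 210 side 1 92 hx [-15. 124. 126.] hy [23. 42. 60.]
  z 210 222 side -1 170 hx [-20.  72. 126.] hy [-58. -38. -24.]
  z 210 222 side 1 178 hx [-19.  73
[... 822 characters left out ...]
] [159. 195.] 30.6 z 215.3 mean [545.2 385.7]
  z 222 238 side -1 38 hx [-32. 117. 125.] hy [-57. -41. -22.]
  z 222 238 side 1 40 hx [-29. 118. 127.] hy [22. 44. 60.]
  z 198 210 side -1 50 hx [-23.  15. 121.] hy [-56. -38. -32.]
  z 198 210 side 1 47 hx [-20.   9. 120.] hy [24. 42. 50.]
  z 210 222 side -1 85 hx [-27.  85. 121.] hy [-60. -39. -23.]
  z 210 222 side 1 87 hx [-22.  77. 119.] hy [26. 43. 61.]
gridtop 269 [581. 413.] [ 14. 369.] 31.2 z 264.0 mean [587.3 398.8]
 dir -58.56402125568257
t 0.1 pos [ 265.4 -565.5  217.3] yaw 25.1 w 85.4 q7 -0.11 F [ 0.4 -0.2 -0.3]
-> (460, -390, 230, 45) dx 250.7 dy -76.2 dz -12.7 turn -0.347
-> (460, -390, 88, 45) dx 0.0 dy 0.0 dz 142.0 turn 0.000
```

```bash
python3 -m handwheel '[36,-11,-2,-0.05,66,36,-9,-2,-0.05,66,36,-7,-2,-0.05,66,36,-5,-2,-0.05,66,36,-3,-2,-0.05,66,36,-1,-2,-0.05,66,36,0,0,-0.05,66,0,0,0,0,66]' 40
python3 - <<'E'
from h import *
plan((460,-390,230,45),(460,-390,88,45))
s=snap("wrist"); save(s,"w1.png",None,1.2); P=cloud(s); im=s["image"].astype(int)
m=(im.max(-1)<70)&(P[...,2]>110)&(P[...,2]<130)
n,l,st,c=cv2.connectedComponentsWithStats(m.astype(np.uint8))
for i in range(1,n):
    if st[i,4]>150: print(c[i],st[i,4],cv2.minEnclosingCircle(P[l==i][:,:2].astype(np.float32)),np.median(P[l==i][:,2]))
E
```

```text
clock: 0.9
eef_pos: [460.1, -391.0, 229.5]
ee_rot: [[0.699, 0.715, 0.001], [0.715, -0.699, 0.002], [0.002, -0.0, -1.0]]
force: [0.1, 0.7, -0.3]
width: 65.8
finger_force: 0.0
t 0.9 pos [ 460.1 -391.   229.5] yaw 45.7 w 65.8 q7 -0.24 F [ 0.1  0.7 -0.3]
-> (460, -390, 230, 45) dx 0.6 dy -0.8 dz -0.5 turn 0.011
-> (460, -390, 88, 45) dx 0.0 dy 0.0 dz 142.0 turn 0.000
[274.97150997  57.88888889] 351 ((523.4955444335938, -307.3383483886719), 24.577991485595703) 119.57534623286682
[196.82777778 139.81269841] 1260 ((451.0467224121094, -305.10504150390625), 24.835798263549805) 119.73604169991731
[283.59268833 194.17282127] 2708 ((462.0807800292969, -387.5606994628906), 24.787084579467773) 119.79599225564766
```

```bash
python3 -m handwheel '[2,-1,30,0,66,0,0,35,0,66,0,0,35,0,66,0,0,25,0,66,0,0,16,0,66,0,0,0,0,66,0,0,0,0,40,0,0,0,0,40,0,0,0,0,40,0,0,0,0,40]' 40
python3 -m handwheel '[0,0,0,0,40,0,0,-10,0,40,0,0,-30,0,40,0,0,-35,0,40,0,0,-40,0,40,0,0,-40,0,40,0,0,0,0,40]'
python3 - <<'E'
from h import *
c=np.array([433.5,69.5]); a=np.radians(-19.5); ex=np.array([np.cos(a),np.sin(a)]); ey=np.array([-ex[1],ex[0]])
for x,y in((-68,70),(60,5),(60,-75)): print(x,y,(c+x*ex+y*ey).round(1))
t=c-68*ex+70*ey
plan((*t,240,160.5),(*t,33,160.5))
E
```

```text
clock: 1.95
eef_pos: [457.3, -393.6, 89.7]
ee_rot: [[0.705, 0.709, 0.001], [0.709, -0.705, -0.001], [0.0, 0.001, -1.0]]
force: [-1.2, -0.9, 6.8]
width: 48.5
finger_force: 41.8
clock: 2.65
eef_pos: [458.7, -394.4, 249.9]
ee_rot: [[0.705, 0.709, 0.007], [0.709, -0.705, -0.005], [0.001, 0.008, -1.0]]
force: [0.8, -0.0, -0.1]
width: 48.2
finger_force: 41.5
-68 70 [392.8 158.2]
60 5 [491.7  54.2]
60 -75 [465.  -21.2]
t 2.6 pos [ 458.7 -394.4  249.9] yaw 45.2 w 48.2 q7 -0.24 F [ 0.8 -0.  -0.1]
-> (np.float64(392.76685875209586), np.float64(158.1837708043489), 240, 160.5) dx 345.5 dy -436.3 dz 9.9 turn -2.013
-> (np.float64(392.76685875209586), np.float64(158.1837708043489), 33, 160.5) dx 0.0 dy 0.0 dz 207.0 turn 0.000
```

```bash
python3 -m handwheel '[25,-31,0,0,40,25,-31,0,0,40,25,-31,0,0,40,25,-31,0,0,40,25,-31,0,0,40,25,-31,0,0,40,25,-31,0,0,40,25,-31,0,0,40,25,-31,0,0,40,25,-31,0,0,40]'
python3 -m handwheel '[25,-31,0,0,40,25,-31,0,0,40,25,-31,0,0,40,21,-33,0,0,40,0,0,0,-0.145,40,0,0,0,-0.145,40,0,0,0,-0.145,40,0,0,0,-0.145,40,0,0,0,-0.145,40,0,0,0,-0.145,40]'
python3 -m handwheel '[0,0,0,-0.145,40,0,0,0,-0.145,40,0,0,0,-0.145,40,0,0,0,-0.145,40,0,0,0,-0.145,40,0,0,0,-0.145,40,0,0,0,-0.145,40,0,0,0,-0.12,40,0,0,0,0,40]'
python3 - <<'E'
from h import *
plan((392.8,158.2,240,160.5),(392.8,158.2,33,160.5))
E
```

```text
clock: 3.65
eef_pos: [412.7, 4.1, 244.3]
ee_rot: [[0.705, 0.709, 0.001], [0.709, -0.705, -0.0], [0.0, 0.001, -1.0]]
force: [1.0, 0.2, -0.4]
width: 48.4
finger_force: 41.5
clock: 4.65
eef_pos: [391.4, 159.5, 244.1]
ee_rot: [[-0.094, 0.996, 0.0], [0.996, 0.094, -0.0], [-0.0, 0.0, -1.0]]
force: [0.0, -1.3, 0.1]
width: 48.3
finger_force: 41.5
clock: 5.55
eef_pos: [391.5, 159.4, 244.0]
ee_rot: [[-0.941, 0.339, 0.0], [0.339, 0.941, -0.0], [-0.0, -0.0, -1.0]]
force: [0.2, 0.6, -0.3]
width: 48.3
finger_force: 41.5
t 5.5 pos [391.5 159.4 244. ] yaw 160.2 w 48.3 q7 0.47 F [ 0.2  0.6 -0.3]
-> (392.8, 158.2, 240, 160.5) dx -1.6 dy -0.7 dz 4.0 turn -0.005
-> (392.8, 158.2, 33, 160.5) dx 0.0 dy 0.0 dz 207.0 turn 0.000
```

```bash
python3 -m handwheel '[-2,-1,35,0,40,0,0,40,0,40,0,0,40,0,40,0,0,40,0,40,0,0,30,0,40,0,0,15,0,40,0,0,8,0,40,0,0,2,0,40,0,0,0,0,40,0,0,0,0,40]'
python3 -m handwheel '[0,0,1,0,40,0,0,1,0,40,0,0,0,0,40]'
```

```text
clock: 6.55
eef_pos: [394.7, 158.1, 34.5]
ee_rot: [[-0.938, 0.345, 0.003], [0.345, 0.938, 0.0], [-0.003, 0.001, -1.0]]
force: [5.8, -2.7, 8.2]
width: 48.5
finger_force: 72.0
clock: 6.85
eef_pos: [395.0, 158.1, 32.6]
ee_rot: [[-0.938, 0.346, 0.003], [0.346, 0.938, 0.0], [-0.003, 0.001, -1.0]]
force: [7.5, -2.4, 10.9]
width: 48.3
finger_force: 72.0
```

```bash
python3 -m handwheel '[0,0,-4,0,40,-3,0,0,0,40,-3,0,0,0,40,-1,0,0,0,40,0,0,0,0,40,0,0,2,0,40,0,0,0,0,40]'
python3 - <<'E'
from h import *
plan((392.8,158.2,33,160.5)); s=snap("scene"); save(s,"s2.png",(260,190,400,310),4)
E
```

```text
clock: 7.55
eef_pos: [399.4, 155.5, 33.5]
ee_rot: [[-0.94, 0.341, -0.0], [0.341, 0.94, -0.0], [0.0, -0.0, -1.0]]
force: [0.5, -0.0, -0.1]
width: 48.6
finger_force: 71.1
t 7.5 pos [399.4 155.5  33.5] yaw 160.1 w 48.6 q7 0.05 F [ 0.5 -0.  -0.1]
-> (392.8, 158.2, 33, 160.5) dx 7.2 dy 0.3 dz 0.5 turn -0.008
```

View pics/s2.png

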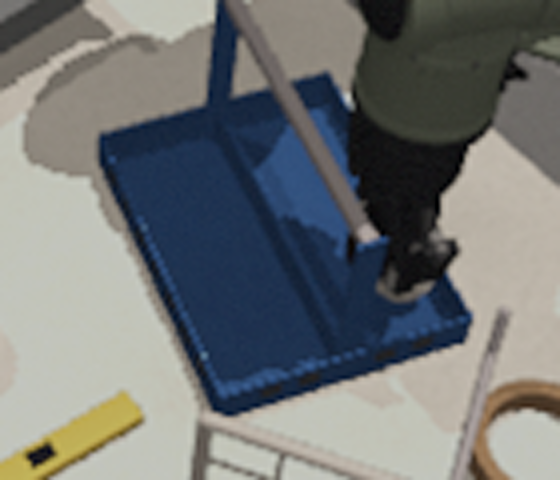

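The can hangs in the near half of the caddy, at crop (405,290), free of the wall. I'll lower it and release.

```bash
python3 -m handwheel '[0,0,1,0,40,0,0,1,0,40,0,0,1,0,40,0,0,0,0,40]'
python3 -m handwheel '[0,0,0,0,64,0,0,0,0,64,0,0,0,0,64,0,0,-15,0,64,0,0,-40,0,64,0,0,-45,0,64,0,0,-45,0,64,0,0,-45,0,64,0,0,0,0,64]' 40
python3 - <<'E'
from h import *
s=snap("scene");P=cloud(s);im=s["image"].astype(int);x,y,z=P[...,0],P[...,1],P[...,2]
plan((452,-307,220,1.2),(452,-307,88,1.2))
m=(im.max(-1)<60)&(z>100)&(z<132)&(y<-250)&(y>-420)&(x>418)&(x<600)
n,l,st,c=cv2.connectedComponentsWithStats(m.astype(np.uint8))
for i in range(1,n):
    if st[i,4]>40: print(c[i],st[i,4],P[l==i].mean(0).round(1))
m=(im.max(-1)<60)&(z>50)&(z<75)&(y<200)&(y>-50)&(x>350)&(x<460)
if m.any(): print("cap in caddy",m.sum(),P[m].mean(0).round(1))
E
```

```text
clock: 8.0
eef_pos: [399.6, 155.6, 30.7]
ee_rot: [[-0.94, 0.341, -0.0], [0.341, 0.94, -0.0], [0.0, -0.0, -1.0]]
force: [-0.2, 0.3, 0.1]
width: 48.3
finger_force: 71.1
clock: 8.9
eef_pos: [401.5, 156.5, 225.4]
ee_rot: [[-0.94, 0.341, 0.007], [0.341, 0.94, 0.001], [-0.006, 0.004, -1.0]]
force: [0.6, 0.4, -1.0]
width: 64.1
finger_force: 0.0
t 8.9 pos [400.8 155.7 223. ] yaw 160.0 w 63.9 q7 0.43 F [ 0.1 -0.3 -0.5]
-> (452, -307, 220, 1.2) dx -206.3 dy -417.3 dz 3.0 turn 2.772
-> (452, -307, 88, 1.2) dx 0.0 dy 0.0 dz 132.0 turn 0.000
[250.9602649  157.78807947] 151 [ 451.6 -302.4  120.6]
[231.80434783 167.05072464] 138 [ 526.  -303.2  120.5]
cap in caddy 94 [403.5 161.1  68.2]
```

```bash
python3 -m handwheel '[-17,-35,0,0,62,-17,-35,0,0,62,-17,-35,0,0,62,-17,-35,0,0,62,-17,-35,0,0,62,-17,-35,0,0,62,-17,-35,0,0,62,-17,-35,0,0,62,-17,-35,0,0,62,-17,-35,0,0,62]'
python3 -m handwheel '[-17,-35,0,0,62,-18,-33,0,0,62,0,0,0,0,62,0,0,0,0,62,0,0,0,0,62]'
python3 - <<'E'
from h import *
plan((451,-307,90,160))
s=snap("wrist"); P=cloud(s); im=s["image"].astype(int)
m=(im.max(-1)<70)&(P[...,2]>110)&(P[...,2]<130)
n,l,st,c=cv2.connectedComponentsWithStats(m.astype(np.uint8))
for i in range(1,n):
    if st[i,4]>150: print(c[i],st[i,4],cv2.minEnclosingCircle(P[l==i][:,:2].astype(np.float32)),np.median(P[l==i][:,2]))
E
```

```text
clock: 9.95
eef_pos: [439.6, -233.0, 219.8]
ee_rot: [[-0.94, 0.341, -0.001], [0.341, 0.94, 0.0], [0.001, -0.0, -1.0]]
force: [0.7, -0.5, 0.0]
width: 62.0
finger_force: 0.0
clock: 10.45
eef_pos: [449.8, -306.2, 220.2]
ee_rot: [[-0.941, 0.34, -0.001], [0.34, 0.941, 0.001], [0.001, 0.0, -1.0]]
force: [-0.2, 0.3, -0.1]
width: 61.9
finger_force: 0.0
t 10.4 pos [ 449.8 -306.2  220.2] yaw 160.1 w 61.9 q7 1.43 F [-0.2  0.3 -0.1]
-> (451, -307, 90, 160) dx -1.4 dy -0.4 dz 130.2 turn 0.003
[263.46959897 132.94307891] 773 ((392.24395751953125, -307.94793701171875), 140.3168182373047) 120.70178872966574
[287.69169274 201.72853667] 2877 ((450.5946044921875, -304.9987487792969), 24.87664222717285) 119.7799802997938
[313.47125472 276.19219471] 2383 ((523.0449829101562, -307.1871337890625), 25.335493087768555) 119.73710264918697
[502.20462046 299.46864686] 303 ((606.6334228515625, -153.69898986816406), 10.122781753540039) 119.13979395609965
```

```bash
python3 -m handwheel '[0,1,30,0,62,0,0,35,0,62,0,0,35,0,62,0,0,20,0,62,0,0,10,0,62,0,0,0,0,62,0,0,0,0,40,0,0,0,0,40,0,0,0,0,40,0,0,0,0,40]' 40
python3 -m handwheel '[0,0,0,0,40,0,0,-10,0,40,0,0,-30,0,40,0,0,-35,0,40,0,0,-40,0,40,0,0,-40,0,40,0,0,0,0,40,0,0,0,0,40]'
python3 - <<'E'
from h import *
plan((491.7,54.2,245,160.5),(491.7,54.2,33,160.5))
E
```

```text
clock: 11.5
eef_pos: [451.0, -306.6, 92.0]
ee_rot: [[-0.94, 0.341, 0.002], [0.341, 0.94, -0.001], [-0.002, -0.0, -1.0]]
force: [-0.7, 1.1, 8.8]
width: 48.5
finger_force: 42.1
clock: 12.3
eef_pos: [450.3, -306.6, 247.1]
ee_rot: [[-0.94, 0.341, 0.001], [0.341, 0.94, -0.002], [-0.002, -0.001, -1.0]]
force: [-0.2, 0.4, -1.5]
width: 48.1
finger_force: 41.6
t 12.3 pos [ 450.3 -306.6  247.1] yaw 160.1 w 48.1 q7 1.45 F [-0.2  0.4 -1.5]
-> (491.7, 54.2, 245, 160.5) dx 84.2 dy 353.3 dz 2.1 turn -0.008
-> (491.7, 54.2, 33, 160.5) dx 0.0 dy 0.0 dz 212.0 turn 0.000
```

```bash
python3 -m handwheel '[8,35,0,0,40,8,35,0,0,40,8,35,0,0,40,8,35,0,0,40,8,35,0,0,40,8,35,0,0,40,8,35,0,0,40,8,35,0,0,40,10,37,0,0,40,10,36,0,0,40]'
python3 -m handwheel '[0,0,30,0,40,0,0,40,0,40,0,0,40,0,40,0,0,40,0,40,0,0,30,0,40,0,0,20,0,40,0,0,5,0,40,0,0,0,0,40,0,0,0,0,40]'
python3 - <<'E'
from h import *
plan((491.7,54.2,34,160.5))
E
```

```text
clock: 13.3
eef_pos: [490.9, 55.5, 245.1]
ee_rot: [[-0.94, 0.341, -0.002], [0.341, 0.94, -0.0], [0.001, -0.001, -1.0]]
force: [0.8, -0.1, -0.3]
width: 48.1
finger_force: 41.6
clock: 14.2
eef_pos: [491.9, 54.3, 41.5]
ee_rot: [[-0.94, 0.341, 0.001], [0.341, 0.94, 0.0], [-0.001, 0.0, -1.0]]
force: [0.5, -0.7, -0.7]
width: 48.4
finger_force: 41.6
t 14.2 pos [491.9  54.3  41.5] yaw 160.1 w 48.4 q7 0.43 F [ 0.5 -0.7 -0.7]
-> (491.7, 54.2, 34, 160.5) dx 0.1 dy -0.1 dz 7.5 turn -0.007
```

```bash
python3 -m handwheel '[0,0,3,0,40,0,0,2,0,40,0,0,1,0,40,0,0,0,0,40,0,0,0,0,40]'
python3 -m handwheel '[0,0,1,0,40,0,0,0,0,40]'
python3 -m handwheel '[0,0,1,0,40,0,0,0,0,40]'
python3 -m handwheel '[0,0,1,0,40,0,0,0,0,40]'
```

```text
clock: 14.7
eef_pos: [491.8, 54.1, 35.1]
ee_rot: [[-0.94, 0.341, 0.0], [0.341, 0.94, -0.0], [-0.0, 0.0, -1.0]]
force: [-0.1, -0.6, 4.8]
width: 48.4
finger_force: 41.9
clock: 14.9
eef_pos: [491.9, 54.1, 34.9]
ee_rot: [[-0.94, 0.341, 0.001], [0.341, 0.94, -0.001], [-0.001, -0.0, -1.0]]
force: [-8.0, -1.8, 29.6]
width: 48.3
finger_force: 44.6
clock: 15.1
eef_pos: [492.4, 54.2, 34.2]
ee_rot: [[-0.94, 0.341, 0.002], [0.341, 0.94, -0.001], [-0.002, 0.0, -1.0]]
force: [-6.2, -3.4, 34.4]
width: 48.3
finger_force: 46.3
clock: 15.3
eef_pos: [492.8, 54.1, 33.4]
ee_rot: [[-0.94, 0.341, 0.003], [0.341, 0.94, -0.001], [-0.003, 0.0, -1.0]]
force: [-5.5, -3.8, 39.0]
width: 48.1
finger_force: 48.0
```

```bash
python3 -m handwheel '[0,0,-2,0,40,0,0,0,0,62,0,0,0,0,62,0,0,0,0,62,0,0,-15,0,62,0,0,-40,0,62,0,0,-45,0,62,0,0,-45,0,62,0,0,-45,0,62,0,0,0,0,62]' 40
python3 - <<'E'
from h import *
s=snap("scene");P=cloud(s);im=s["image"].astype(int);x,y,z=P[...,0],P[...,1],P[...,2]
plan((523,-307,222,160))
m=(im.max(-1)<60)&(z>50)&(z<80)&(y<200)&(y>-50)&(x>350)&(x<560)
n,l,st,c=cv2.connectedComponentsWithStats(m.astype(np.uint8))
for i in range(1,n):
    if st[i,4]>20: print(c[i],st[i,4],P[l==i].mean(0).round(1))
E
```

```text
clock: 16.3
eef_pos: [493.5, 55.0, 229.7]
ee_rot: [[-0.94, 0.341, 0.008], [0.341, 0.94, 0.0], [-0.007, 0.003, -1.0]]
force: [0.4, -0.0, -0.8]
width: 61.9
finger_force: 0.0
t 16.4 pos [492.5  54.4 227. ] yaw 160.1 w 62.0 q7 0.68 F [-0.  -0.3 -0.8]
-> (523, -307, 222, 160) dx -151.9 dy -329.3 dz 5.0 turn 0.001
[309.65945946 245.43783784] 185 [492.6  56.   63.8]
[358.74336283 253.        ] 113 [399.5 165.1  71.5]
```

```bash
python3 -m handwheel '[-15,-33,0,0,60,-15,-33,0,0,60,-15,-33,0,0,60,-15,-33,0,0,60,-15,-33,0,0,60,-15,-33,0,0,60,-15,-33,0,0,60,-15,-33,0,0,60,-15,-33,0,0,60,-17,-32,5,0,60]'
python3 -m handwheel '[0,0,0,0,60,0,0,0,0,60]'
python3 - <<'E'
from h import *
plan((523,-307,94,160))
s=snap("wrist"); P=cloud(s); im=s["image"].astype(int)
m=(im.max(-1)<70)&(P[...,2]>110)&(P[...,2]<130)&(P[...,0]>425)
n,l,st,c=cv2.connectedComponentsWithStats(m.astype(np.uint8))
for i in range(1,n):
    if st[i,4]>150: print(c[i],st[i,4],cv2.minEnclosingCircle(P[l==i][:,:2].astype(np.float32)),np.median(P[l==i][:,2]))
m=(im[...,0]-im[...,2]>60)&(P[...,2]>70)&(P[...,2]<95)&(P[...,1]<-150)
print("tape",cv2.minEnclosingCircle(P[m][:,:2].astype(np.float32)),np.median(P[m],0))
E
```

```text
clock: 17.35
eef_pos: [521.9, -308.3, 218.9]
ee_rot: [[-0.94, 0.341, -0.001], [0.341, 0.94, 0.0], [0.001, 0.0, -1.0]]
force: [0.8, -0.2, 0.0]
width: 60.0
finger_force: 0.0
clock: 17.55
eef_pos: [521.7, -306.9, 218.0]
ee_rot: [[-0.94, 0.342, -0.001], [0.342, 0.94, 0.002], [0.002, 0.001, -1.0]]
force: [-0.3, 0.9, -0.4]
width: 60.0
finger_force: 0.0
t 17.6 pos [ 521.7 -306.9  218. ] yaw 160.0 w 60.0 q7 1.35 F [-0.3  0.9 -0.4]
-> (523, -307, 94, 160) dx -1.2 dy 0.4 dz 124.0 turn 0.001
[286.59574468 203.92621826] 2914 ((523.468505859375, -306.9335632324219), 24.94732666015625) 119.80278307200204
[491.81818182 229.14181818] 275 ((603.5003662109375, -155.06536865234375), 8.683518409729004) 118.83973515413896
[ 34.33905579 375.13090129] 466 ((604.208984375, -598.7767333984375), 11.104947090148926) 119.60684098096755
tape ((523.2408447265625, -225.66525268554688), 33.952720642089844) [ 522.78904181 -223.75264236   83.4503464 ]
```

```bash
python3 -m handwheel '[-2,0,30,0,60,0,0,35,0,60,0,0,35,0,60,0,0,15,0,60,0,0,9,0,60,0,0,0,0,60,0,0,0,0,40,0,0,0,0,40,0,0,0,0,40,0,0,0,0,40]' 40
python3 -m handwheel '[0,0,0,0,40,0,0,-10,0,40,0,0,-30,0,40,0,0,-35,0,40,0,0,-40,0,40,0,0,-38,0,40,0,0,0,0,40,0,0,0,0,40]'
python3 - <<'E'
from h import *
plan((465,-21,245,160.5),(465,-21,40,160.5))
E
```

```text
clock: 18.6
eef_pos: [525.1, -307.8, 96.4]
ee_rot: [[-0.94, 0.341, 0.002], [0.341, 0.94, -0.001], [-0.002, -0.0, -1.0]]
force: [-0.4, 1.3, 9.5]
width: 47.8
finger_force: 41.7
clock: 19.4
eef_pos: [524.3, -307.9, 249.1]
ee_rot: [[-0.94, 0.341, 0.002], [0.341, 0.94, -0.001], [-0.002, -0.001, -1.0]]
force: [-0.5, -0.1, -1.6]
width: 48.1
finger_force: 41.6
t 19.4 pos [ 524.3 -307.9  249.1] yaw 160.1 w 48.1 q7 1.36 F [-0.5 -0.1 -1.6]
-> (465, -21, 245, 160.5) dx 153.6 dy 249.4 dz 4.1 turn -0.008
-> (465, -21, 40, 160.5) dx 0.0 dy 0.0 dz 205.0 turn 0.000
```

```bash
python3 -m handwheel '[19,31,0,0,40,19,31,0,0,40,19,31,0,0,40,19,31,0,0,40,19,31,0,0,40,19,31,0,0,40,19,31,0,0,40,20,32,0,0,40,0,0,0,0,40,0,0,0,0,40]'
python3 -m handwheel '[0,0,30,0,40,0,0,40,0,40,0,0,40,0,40,0,0,40,0,40,0,0,30,0,40,0,0,18,0,40,0,0,2,0,40,0,0,0,0,40,0,0,0,0,40]'
python3 -m handwheel '[0,0,2,0,40,0,0,1,0,40,0,0,0,0,40]'
```

```text
clock: 20.4
eef_pos: [464.8, -21.0, 247.4]
ee_rot: [[-0.941, 0.339, -0.001], [0.339, 0.941, -0.0], [0.001, -0.001, -1.0]]
force: [-0.0, -1.0, -0.1]
width: 47.8
finger_force: 41.6
clock: 21.3
eef_pos: [465.8, -21.8, 48.6]
ee_rot: [[-0.94, 0.341, 0.001], [0.341, 0.94, -0.0], [-0.001, 0.0, -1.0]]
force: [0.4, 0.0, -0.7]
width: 47.6
finger_force: 41.6
clock: 21.6
eef_pos: [465.4, -21.5, 45.0]
ee_rot: [[-0.94, 0.341, 0.0], [0.341, 0.94, -0.0], [-0.0, 0.0, -1.0]]
force: [0.7, -0.3, -1.0]
width: 48.1
finger_force: 41.6
```

```bash
python3 -m handwheel '[0,0,3,0,40,0,0,1,0,40,0,0,0,0,40,0,0,0,0,40]'
python3 -m handwheel '[0,0,1,0,40,0,0,0,0,40]'
python3 -m handwheel '[0,0,1,0,40,0,0,0,0,40]'
```

```text
clock: 22.0
eef_pos: [465.2, -21.4, 40.8]
ee_rot: [[-0.94, 0.341, -0.0], [0.341, 0.94, 0.0], [0.0, -0.0, -1.0]]
force: [0.7, 0.0, 0.1]
width: 47.8
finger_force: 41.6
clock: 22.2
eef_pos: [465.3, -21.4, 39.7]
ee_rot: [[-0.94, 0.341, -0.0], [0.341, 0.94, 0.0], [0.0, 0.0, -1.0]]
force: [0.1, -0.6, -1.0]
width: 47.8
finger_force: 41.6
clock: 22.4
eef_pos: [465.5, -21.3, 39.2]
ee_rot: [[-0.94, 0.341, 0.001], [0.341, 0.94, -0.0], [-0.001, -0.0, -1.0]]
force: [-3.6, 0.6, 13.6]
width: 48.2
finger_force: 42.9
```

Contact. Release, rise to just above the bar, and look.

```bash
python3 -m handwheel '[0,0,0,0,62,0,0,0,0,62,0,0,0,0,62,0,0,-15,0,62,0,0,-40,0,62,0,0,-45,0,62,0,0,-45,0,62,0,0,-45,0,62,0,0,-45,0,62,0,0,0,0,62]' 40
python3 - <<'E'
from h import *
s=snap("scene"); save(s,"s3.png",(170,110,400,300),3); P=cloud(s);im=s["image"].astype(int);x,y,z=P[...,0],P[...,1],P[...,2]
m=(im.max(-1)<60)&(z>50)&(z<80)&(y<200)&(y>-70)&(x>350)&(x<560)
n,l,st,c=cv2.connectedComponentsWithStats(m.astype(np.uint8))
for i in range(1,n):
    if st[i,4]>20: print(c[i],st[i,4],P[l==i].mean(0).round(1))
plan((400,20,280,160),(433.5,69.5,280,70.5),(433.5,69.5,160,70.5))
for n in("scene","side"):
    s=snap(n);P=cloud(s);im=s["image"].astype(int);x,y,z=P[...,0],P[...,1],P[...,2]
    blue=(im[...,2]>im[...,0]+30)&(im[...,2]>im[...,1]+20)&(x>250)&(x<620)&(y>-120)&(y<260)&(z>-3)&(z<46)
    print(n,cv2.minAreaRect(P[blue][:,:2].astype(np.float32)))
E
```

```text
clock: 23.4
eef_pos: [467.3, -21.1, 278.6]
ee_rot: [[-0.94, 0.341, 0.007], [0.341, 0.94, -0.001], [-0.007, 0.001, -1.0]]
force: [-0.2, -0.2, -0.3]
width: 62.0
finger_force: 0.0
[301.00574713 225.13793103] 174 [465.4 -18.3  63.8]
[309.55789474 245.29473684] 190 [492.6  55.5  63.8]
[358.83760684 252.97435897] 117 [399.  165.   71.1]
t 23.4 pos [466.3 -21.6 276. ] yaw 160.0 w 62.0 q7 0.90 F [ 0.5 -0.7 -1.3]
-> (400, 20, 280, 160) dx 76.5 dy 16.4 dz -4.0 turn 0.000
-> (433.5, 69.5, 280, 70.5) dx -14.5 dy 58.0 dz -0.0 turn 1.562
-> (433.5, 69.5, 160, 70.5) dx 0.0 dy 0.0 dz 120.0 turn 0.000
scene ((429.1651611328125, 76.21370697021484), (255.80911254882812, 200.89822387695312), 72.67852020263672)
side ((429.4376220703125, 75.15979766845703), (257.4586181640625, 197.96990966796875), 72.87846374511719)
```

View pics/s3.png

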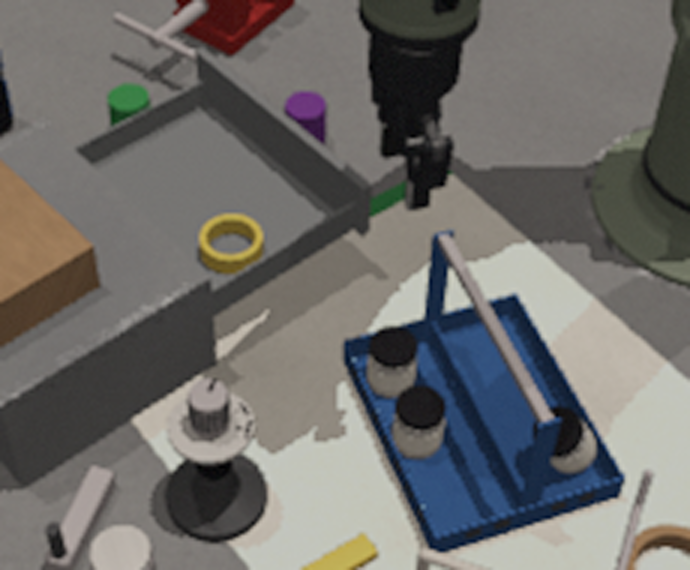

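Crop of scene: two cans stand upright at (392,360) and (420,420). The third, at (565,440), looks tilted, and the caddy has shifted by about 6 mm. The drawer holds only the tape. I'll look at the third can from the side.

Run:
```python
from h import *
a=snap("scene"); b=snap("side")
A=cv2.resize(a["image"][230:290,330:400],None,fx=6,fy=6,interpolation=cv2.INTER_CUBIC)
B=cv2.resize(b["image"][140:260,170:290],(400,400),interpolation=cv2.INTER_CUBIC)
C=np.zeros((400,820,3),np.uint8); C[:360,:420]=A; C[:,420:]=B
cv2.imwrite("pics/s4.png",cv2.resize(C,(800,390))[...,::-1])
P=cloud(a); m=(a["image"].max(-1)<60)&(P[...,2]>50)&(P[...,2]<80)&(P[...,1]>130)&(P[...,1]<200)&(P[...,0]<430)&(P[...,0]>370)
q=P[m]; q=q[q[:,2]>62]; c=q-q.mean(0); print(np.linalg.svd(c,full_matrices=False)[2][2], q[:,2].min(),q[:,2].max(),len(q))
```

```text
[-0.37443746  0.05850453 -0.92540467] 62.222844947982594 79.67015246982123 108
```

View pics/s4.png

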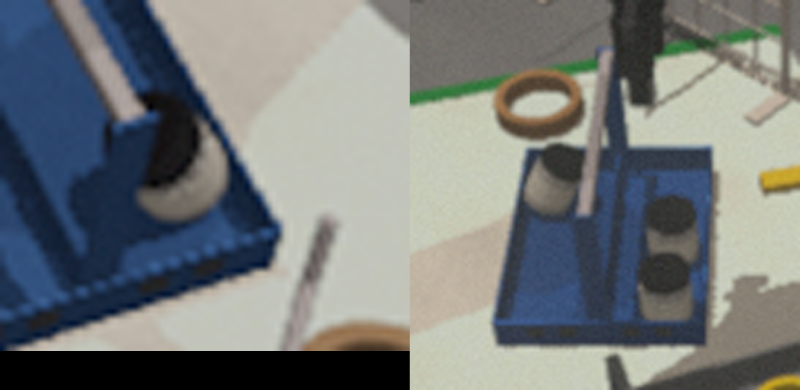

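The third can leans about 22° toward the middle, with its outer foot propped on the near wall. I'll regrip it, lift it off the wall, and reset it upright.

```bash
python3 -m handwheel '[26,30,0,0,70,26,30,0,0,70,26,30,0,0,70,27,30,0,0,70,27,30,0,-0.05,70,0,0,0,0,70,0,0,0,0,70,0,0,0,0,70]' 25
python3 - <<'E'
from h import *
plan((393,164,46,162.8))
s=snap("wrist"); save(s,"w5.png"); P=cloud(s); im=s["image"].astype(int)
x,y,z=P[...,0],P[...,1],P[...,2]
m=(im.max(-1)<70)&(z>55)&(z<85)&(x>350)&(x<440)&(y>110)&(y<210)
n,l,st,c=cv2.connectedComponentsWithStats(m.astype(np.uint8)); i=1+st[1:,4].argmax(); q=P[l==i]
print(st[i],c[i],q.mean(0).round(1),q.min(0).round(),q.max(0).round()); cc=q-np.median(q,0); print(np.linalg.svd(cc,full_matrices=False)[2][2])
b=(im[...,2]>im[...,0]+30)&(im[...,2]>im[...,1]+20)&(z>30)&(z<42); q=P[b]; e=np.radians(-17.2); h=(q[:,:2]-[429.3,75.7])@np.array([[np.cos(e),-np.sin(e)],[np.sin(e),np.cos(e)]]); print(h.min(0),h.max(0)); 
k=h[:,0]<-80; print("wall x",np.percentile(h[k,0],[5,50,95]),np.polyfit(h[k,1],h[k,0],1)); k=h[:,1]>105; print("end y",np.percentile(h[k,1],[5,50,95]))
E
```

```text
clock: 24.45
eef_pos: [392.3, 163.9, 273.2]
ee_rot: [[-0.956, 0.294, -0.001], [0.294, 0.956, -0.0], [0.001, -0.001, -1.0]]
force: [0.2, -0.3, 0.7]
width: 70.2
finger_force: 0.0
t 24.4 pos [392.3 163.9 273.2] yaw 162.9 w 70.2 q7 0.52 F [ 0.2 -0.3  0.7]
-> (393, 164, 46, 162.8) dx -0.6 dy 0.3 dz 227.2 turn 0.002
[ 262  165   45   37 1288] [283.97515528 183.22903727] [402.1 158.6  68.8] [381. 134.  55.] [427. 183.  80.]
[ 0.41923776 -0.07377595  0.90487392]
[ -99.63720554 -123.60156845] [100.30627284 126.23321717]
wall x [-99.37322503 -98.121195   -87.4280061 ] [-1.74784062e-03 -9.70280926e+01]
end y [107.84459542 123.70883634 125.82767358]
```

View pics/w5.png

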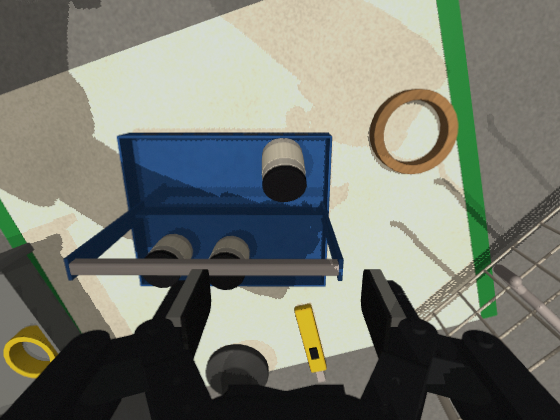

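Wrist view: the can lies at (283,165) with its cap toward the bar, so the tilt is real (cap normal about 25°). There's little room beside the bar, so I'll stand it upright on clear bench at (560,-85), then regrip and place it properly.

```bash
python3 -m handwheel '[-4,-3,37,0,66,0,0,40,0,66,0,0,40,0,66,0,0,40,0,66,0,0,40,0,66,0,0,20,0,66,0,0,10,0,66,0,0,0,0,66,0,0,0,0,66]' 30
python3 -m handwheel '[0,0,0,0,40,0,0,0,0,40,0,0,0,0,40,0,0,0,0,40,0,0,0,0,40]'
python3 -m handwheel '[2,0,-5,0,40,0,0,-10,0,40,0,0,-20,0,40,0,0,-40,0,40,0,0,-40,0,40,0,0,-40,0,40,0,0,-40,0,40,0,0,-30,0,40,0,0,0,0,40,0,0,0,0,40]'
python3 - <<'E'
from h import *
plan((560,-85,265,162.8),(560,-85,60,162.8))
E
```

```text
clock: 25.4
eef_pos: [395.8, 160.5, 47.5]
ee_rot: [[-0.956, 0.294, 0.001], [0.294, 0.956, 0.0], [-0.001, 0.0, -1.0]]
force: [-0.3, 1.2, 0.5]
width: 66.0
finger_force: 0.0
clock: 25.9
eef_pos: [396.0, 160.5, 47.7]
ee_rot: [[-0.956, 0.294, 0.002], [0.294, 0.956, 0.0], [-0.002, 0.001, -1.0]]
force: [0.2, -1.1, 8.6]
width: 47.1
finger_force: 29.7
clock: 26.9
eef_pos: [393.2, 161.0, 272.6]
ee_rot: [[-0.956, 0.294, 0.001], [0.294, 0.956, -0.0], [-0.002, 0.0, -1.0]]
force: [-1.3, -0.3, -0.5]
width: 47.4
finger_force: 31.1
t 26.9 pos [393.2 161.  272.6] yaw 162.9 w 47.4 q7 0.52 F [-1.3 -0.3 -0.5]
-> (560, -85, 265, 162.8) dx -231.7 dy -186.1 dz 7.6 turn 0.002
-> (560, -85, 60, 162.8) dx 0.0 dy 0.0 dz 205.0 turn 0.000
```

```bash
python3 -m handwheel '[-26,-21,0,0,40,-26,-21,0,0,40,-26,-21,0,0,40,-26,-21,0,0,40,-26,-21,0,0,40,-26,-21,0,0,40,-26,-20,0,0,40,-26,-20,0,0,40,-24,-20,0,0,40,0,0,0,0,40]'
python3 -m handwheel '[0,0,30,0,40,0,0,40,0,40,0,0,40,0,40,0,0,40,0,40,0,0,40,0,40,0,0,22,0,40,0,0,8,0,40,0,0,0,0,40,0,0,0,0,40]'
python3 -m handwheel '[0,0,2,0,40,0,0,2,0,40,0,0,0,0,40]'
```

```text
clock: 27.9
eef_pos: [561.1, -88.1, 270.0]
ee_rot: [[-0.955, 0.297, -0.002], [0.297, 0.955, 0.001], [0.002, -0.0, -1.0]]
force: [-1.7, 0.2, -1.6]
width: 47.6
finger_force: 31.1
clock: 28.8
eef_pos: [560.9, -84.4, 52.8]
ee_rot: [[-0.956, 0.293, 0.001], [0.293, 0.956, 0.0], [-0.001, 0.0, -1.0]]
force: [0.2, 0.0, -0.6]
width: 47.0
finger_force: 31.1
clock: 29.1
eef_pos: [560.6, -84.9, 48.1]
ee_rot: [[-0.956, 0.294, 0.0], [0.294, 0.956, -0.0], [-0.0, -0.0, -1.0]]
force: [0.5, 1.0, 0.1]
width: 47.2
finger_force: 31.1
```

```bash
python3 -m handwheel '[0,0,2,0,40,0,0,0,0,40]'
python3 -m handwheel '[0,0,2,0,40,0,0,0,0,40]'
python3 -m handwheel '[0,0,1,0,40,0,0,0,0,40]'
```

```text
clock: 29.3
eef_pos: [560.5, -84.8, 45.7]
ee_rot: [[-0.956, 0.293, -0.0], [0.293, 0.956, 0.0], [0.0, -0.0, -1.0]]
force: [0.6, 0.0, -0.9]
width: 47.4
finger_force: 31.1
clock: 29.5
eef_pos: [561.5, -84.9, 44.6]
ee_rot: [[-0.956, 0.294, 0.002], [0.294, 0.956, -0.001], [-0.002, 0.0, -1.0]]
force: [-0.7, -1.6, 12.9]
width: 47.0
finger_force: 32.4
clock: 29.7
eef_pos: [562.2, -85.1, 44.2]
ee_rot: [[-0.956, 0.294, 0.003], [0.294, 0.956, -0.001], [-0.003, 0.0, -1.0]]
force: [-0.9, -1.5, 22.0]
width: 47.1
finger_force: 33.1
```

```bash
python3 -m handwheel '[0,0,-1,0,55,0,0,0,0,66,0,0,0,0,70,0,0,0,0,70,0,0,-15,0,70,0,0,-40,0,70,0,0,-45,0,70,0,0,-45,0,70,0,0,0,0,70,0,0,0,0,70]' 30
python3 - <<'E'
from h import *
s=snap("wrist"); save(s,"w6.png"); P=cloud(s); im=s["image"].astype(int); x,y,z=P[...,0],P[...,1],P[...,2]
m=(im.max(-1)<70)&(z>30)&(z<80)&(x>490)&(x<630)&(y>-140)&(y<-30)
n,l,st,c=cv2.connectedComponentsWithStats(m.astype(np.uint8)); i=1+st[1:,4].argmax(); q=P[l==i]; q=q[q[:,2]>np.median(q[:,2])-4]
print(st[i],c[i],np.median(q,0).round(1),cv2.minEnclosingCircle(q[:,:2].astype(np.float32))); cc=q-q.mean(0); print(np.linalg.svd(cc,full_matrices=False)[2][2])
(cx,cy),_=cv2.minEnclosingCircle(q[:,:2].astype(np.float32)); plan((cx,cy,33,None))
E
```

```text
clock: 30.7
eef_pos: [560.8, -84.9, 190.4]
ee_rot: [[-0.956, 0.294, 0.002], [0.294, 0.956, -0.001], [-0.002, -0.0, -1.0]]
force: [-0.2, -1.0, -0.6]
width: 70.0
finger_force: 0.0
[ 251  136   56   57 2483] [278.91180024 163.97583568] [534.9 -83.5  59.8] ((535.943603515625, -83.84261322021484), 24.70496940612793)
[-0.0044468   0.0026008   0.99998673]
t 30.8 pos [560.3 -84.9 189.2] yaw 162.9 w 69.8 q7 0.93 F [-0.5  0.9 -1. ]
-> (535.943603515625, -83.84261322021484, 33, None) dx 23.6 dy -6.1 dz 156.2
```

```bash
python3 -m handwheel '[24,-6,0,0,64,0,0,30,0,64,0,0,40,0,64,0,0,40,0,64,0,0,30,0,64,0,0,15,0,64,0,0,0,0,64,0,0,0,0,64]' 40
python3 -m handwheel '[0,0,0,0,40,0,0,0,0,40,0,0,0,0,40,0,0,0,0,40,0,0,0,0,40]'
python3 -m handwheel '[0,0,-10,0,40,0,0,-30,0,40,0,0,-40,0,40,0,0,-45,0,40,0,0,-45,0,40,0,0,-40,0,40,0,0,0,0,40,0,0,0,0,40]'
python3 - <<'E'
from h import *
plan((390,163,245,162.9),(390,163,38,162.8))
E
```

```text
clock: 31.55
eef_pos: [536.2, -83.2, 34.5]
ee_rot: [[-0.956, 0.293, 0.0], [0.293, 0.956, 0.0], [-0.0, 0.0, -1.0]]
force: [0.7, 0.5, 0.9]
width: 63.6
finger_force: 0.0
clock: 32.05
eef_pos: [536.7, -83.6, 35.5]
ee_rot: [[-0.956, 0.294, 0.002], [0.294, 0.956, -0.001], [-0.002, 0.0, -1.0]]
force: [-1.7, -0.5, 11.0]
width: 47.8
finger_force: 39.6
clock: 32.85
eef_pos: [536.0, -83.7, 245.4]
ee_rot: [[-0.956, 0.294, 0.002], [0.294, 0.956, -0.001], [-0.002, -0.0, -1.0]]
force: [0.1, 0.3, -1.3]
width: 48.3
finger_force: 41.5
t 32.9 pos [536.  -83.7 245.4] yaw 162.9 w 48.3 q7 0.98 F [ 0.1  0.3 -1.3]
-> (390, 163, 245, 162.9) dx 212.0 dy 192.9 dz 0.4 turn 0.000
-> (390, 163, 38, 162.8) dx 0.0 dy 0.0 dz 207.0 turn 0.002
```

```bash
python3 -m handwheel '[26,24,0,0,40,26,24,0,0,40,26,24,0,0,40,26,24,0,0,40,27,24,0,0,40,27,24,0,0,40,27,24,0,0,40,27,24,0,0,40,0,0,0,0,40,0,0,0,0,40]'
python3 -m handwheel '[0,0,30,0,40,0,0,40,0,40,0,0,40,0,40,0,0,40,0,40,0,0,30,0,40,0,0,17,0,40,0,0,3,0,40,0,0,0,0,40,0,0,0,0,40]'
python3 -m handwheel '[0,0,3,0,40,0,0,1,0,40,0,0,0,0,40]'
python3 -m handwheel '[0,0,1,0,40,0,0,0,0,40]'
```

```text
clock: 33.85
eef_pos: [388.9, 162.4, 243.4]
ee_rot: [[-0.956, 0.292, -0.001], [0.292, 0.956, -0.001], [0.001, -0.001, -1.0]]
force: [0.4, -0.5, -1.1]
width: 48.0
finger_force: 41.5
clock: 34.75
eef_pos: [390.0, 162.1, 44.5]
ee_rot: [[-0.956, 0.294, 0.001], [0.294, 0.956, 0.0], [-0.001, 0.0, -1.0]]
force: [-0.3, 0.4, -0.2]
width: 48.1
finger_force: 41.5
clock: 35.05
eef_pos: [389.7, 162.2, 40.0]
ee_rot: [[-0.956, 0.294, 0.0], [0.294, 0.956, -0.0], [-0.0, 0.0, -1.0]]
force: [-0.3, 1.1, -0.6]
width: 48.1
finger_force: 41.5
clock: 35.25
eef_pos: [389.5, 162.3, 38.8]
ee_rot: [[-0.956, 0.293, -0.0], [0.293, 0.956, -0.0], [0.0, -0.0, -1.0]]
force: [0.5, -1.1, -1.3]
width: 48.1
finger_force: 41.5
```

Within 2 mm of the floor and free of the wall; one more millimetre, then release and rise.

```bash
python3 -m handwheel '[0,0,1,0,40,0,0,0,0,40]'
python3 -m handwheel '[0,0,0,0,55,0,0,0,0,64,0,0,0,0,64,0,0,-15,0,64,0,0,-40,0,64,0,0,-45,0,64,0,0,-45,0,64,0,0,-45,0,64,0,0,-45,0,64,0,0,0,0,64]' 40
python3 - <<'E'
from h import *
s=snap("wrist"); P=cloud(s); im=s["image"].astype(int); x,y,z=P[...,0],P[...,1],P[...,2]
m=(im.max(-1)<70)&(z>50)&(z<85)&(x>340)&(x<440)&(y>110)&(y<210)
n,l,st,c=cv2.connectedComponentsWithStats(m.astype(np.uint8)); i=1+st[1:,4].argmax(); q=P[l==i]; q=q[q[:,2]>np.median(q[:,2])-4]
print(np.median(q,0).round(1)); cc=q-q.mean(0); print(np.linalg.svd(cc,full_matrices=False)[2][2])
for n in("scene","side"):
    s=snap(n);P=cloud(s);im=s["image"].astype(int);x,y,z=P[...,0],P[...,1],P[...,2]
    blue=(im[...,2]>im[...,0]+30)&(im[...,2]>im[...,1]+20)&(x>250)&(x<620)&(y>-120)&(y<260)&(z>-3)&(z<46)
    print(n,cv2.minAreaRect(P[blue][:,:2].astype(np.float32)))
    q=P[(z>158)&(z<180)&(x>370)&(x<500)&(y>-70)&(y<200)]; print(" bar",cv2.minAreaRect(q[:,:2].astype(np.float32)))
plan((429.3,75.7,265,72.8),(429.3,75.7,165,72.8))
E
```

```text
clock: 35.45
eef_pos: [389.6, 162.4, 38.4]
ee_rot: [[-0.956, 0.293, 0.001], [0.293, 0.956, -0.0], [-0.001, -0.0, -1.0]]
force: [-4.4, -3.2, 24.1]
width: 47.7
finger_force: 43.9
clock: 36.45
eef_pos: [391.2, 163.4, 277.3]
ee_rot: [[-0.956, 0.294, 0.007], [0.294, 0.956, 0.001], [-0.006, 0.003, -1.0]]
force: [1.4, -0.1, -1.6]
width: 63.7
finger_force: 0.0
[388.1 162.3  62.8]
[-0.00438317 -0.00158551  0.99998914]
scene ((428.4398498535156, 76.09619903564453), (254.51895141601562, 203.00357055664062), 72.69192504882812)
 bar ((429.0495910644531, 77.170166015625), (246.42918395996094, 23.49843978881836), 72.61200714111328)
side ((429.7801513671875, 75.57930755615234), (253.9858856201172, 197.51065063476562), 72.69232940673828)
 bar ((428.7259826660156, 74.89031982421875), (245.80453491210938, 20.496292114257812), 72.40990447998047)
t 36.6 pos [389.4 161.9 272.4] yaw 162.9 w 63.3 q7 0.51 F [-0.4  0.  -0.6]
-> (429.3, 75.7, 265, 72.8) dx -63.5 dy -70.6 dz 7.4 turn 1.573
-> (429.3, 75.7, 165, 72.8) dx 0.0 dy 0.0 dz 100.0 turn 0.000
```

```bash
python3 -m handwheel '[-32,-35,0,0,70,-31,-36,0,0,70,0,0,0,0.145,70,0,0,0,0.145,70,0,0,0,0.145,70,0,0,0,0.145,70,0,0,0,0.145,70,0,0,0,0.145,70,0,0,0,0.145,70,0,0,0,0.145,70]'
python3 -m handwheel '[0,0,0,0.145,70,0,0,0,0.145,70,0,0,0,0.12,70,0,0,0,0,70,0,0,0,0,70]'
python3 - <<'E'
from h import *
plan((429.1,75.9,156,72.7))
s=snap("wrist"); P=cloud(s); x,y,z=P[...,0],P[...,1],P[...,2]
q=P[(z>160)&(z<180)&(x>370)&(x<500)&(y>-70)&(y<200)]; print(" bar",cv2.minAreaRect(q[:,:2].astype(np.float32)),np.median(q[:,2]))
E
```

```text
clock: 37.6
eef_pos: [428.2, 75.9, 271.4]
ee_rot: [[-0.107, 0.994, -0.003], [0.994, 0.107, -0.0], [0.0, -0.003, -1.0]]
force: [-0.2, 0.0, -0.1]
width: 70.3
finger_force: 0.0
clock: 38.1
eef_pos: [428.5, 76.1, 272.0]
ee_rot: [[0.289, 0.957, -0.002], [0.957, -0.289, -0.0], [-0.001, -0.002, -1.0]]
force: [-0.1, -1.2, 0.2]
width: 70.0
finger_force: 0.0
t 38.1 pos [428.5  76.1 272. ] yaw 73.2 w 70.0 q7 -0.76 F [-0.1 -1.2  0.2]
-> (429.1, 75.9, 156, 72.7) dx 0.0 dy 0.6 dz 116.0 turn 0.009
 bar ((430.6095275878906, 76.8087158203125), (242.2560272216797, 21.61635971069336), 72.9548568725586) 169.68580539567142
```

```bash
python3 -m handwheel '[0,1,30,0.005,60,0,0,35,0,60,0,0,30,0,60,0,0,14,0,60,0,0,7,0,60,0,0,0,0,60,0,0,0,0,0,0,0,0,0,0,0,0,0,0,0,0,0,0,0,0]' 110
python3 -m handwheel '[0,0,0,0,0,0,0,0,0,0,0,0,0,0,0,0,0,0,0,0]'
```

```text
clock: 39.15
eef_pos: [430.1, 75.6, 157.2]
ee_rot: [[0.297, 0.955, 0.001], [0.955, -0.297, 0.0], [0.0, 0.001, -1.0]]
force: [0.6, -0.6, 0.4]
width: 1.3
finger_force: 0.0
clock: 39.55
eef_pos: [429.9, 75.7, 156.8]
ee_rot: [[0.297, 0.955, -0.0], [0.955, -0.297, 0.0], [0.0, -0.0, -1.0]]
force: [0.4, 0.8, -0.4]
width: -0.1
finger_force: 0.0
```

Run:
```python
from h import *
a=snap("scene"); b=snap("wrist")
A=cv2.resize(a["image"][150:330,240:420],(400,400)); B=cv2.resize(b["image"],(400,300)); C=np.zeros((400,800,3),np.uint8); C[:,:400]=A; C[:300,400:]=B
cv2.imwrite("pics/x7.png",C[...,::-1])
P=cloud(a); x,y,z=P[...,0],P[...,1],P[...,2]
q=P[(z>150)&(z<190)&(x>370)&(x<500)&(y>-70)&(y<200)]; print(len(q),np.median(q,0))
```

```text
330 [444.37074492 119.22613671 170.84236946]
```

View pics/x7.png

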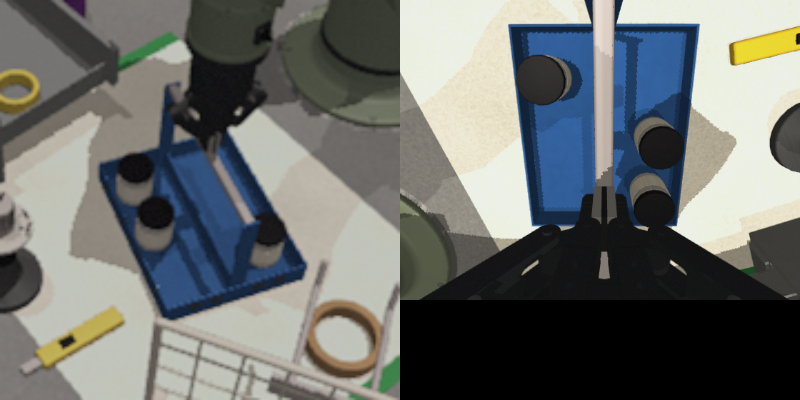

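Run:
```python
from h import *
b=snap("wrist"); a=snap("side"); P=cloud(b)
A=cv2.resize(b["image"][230:420,190:380],(400,400),interpolation=cv2.INTER_CUBIC); B=cv2.resize(a["image"][120:250,170:300],(400,400),interpolation=cv2.INTER_CUBIC)
cv2.imwrite("pics/x8.png",np.hstack([A,B])[...,::-1])
for v in range(240,420,15): print(v,[ (P[v,u].round(0).astype(int).tolist() if np.isfinite(P[v,u]).all() else None) for u in (270,278,284,290,300)])
```

```text
240 [[399, 26, 3], [433, 95, 170], [435, 94, 170], [438, 93, 170], [427, 17, 2]]
255 [[393, 10, 2], [430, 87, 170], [433, 87, 170], [436, 85, 169], [423, 1, 3]]
270 [[388, -7, 2], [431, 87, 184], [433, 86, 184], [435, 85, 182], [440, 84, 183]]
285 [[428, 87, 195], [431, 86, 195], [433, 86, 195], [435, 85, 196], [439, 84, 195]]
300 [[428, 87, 205], [431, 86, 206], [433, 85, 205], [435, 85, 205], [439, 84, 205]]
315 [[429, 88, 216], None, [431, 81, 207], [434, 82, 210], [439, 85, 215]]
330 [[429, 88, 223], [431, 85, 221], [429, 74, 207], [433, 79, 214], [438, 85, 223]]
345 [[431, 91, 234], [428, 77, 218], [428, 68, 208], [432, 74, 215], [439, 88, 234]]
360 [[431, 91, 240], [426, 70, 217], [415, 27, 170], [418, 26, 170], [438, 87, 239]]
375 [[429, 86, 240], [425, 68, 222], [411, 17, 170], [415, 16, 170], [437, 82, 239]]
390 [[429, 86, 245], [431, 85, 245], [408, 6, 169], [434, 84, 245], [437, 83, 244]]
405 [[430, 86, 250], [432, 87, 251], [433, 85, 250], [435, 86, 251], None]
```

View pics/x8.png

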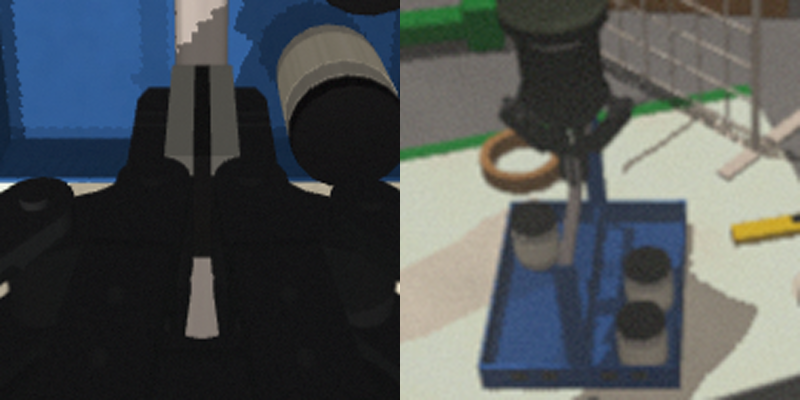

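Run:
```python
from h import *
b=snap("wrist"); P=cloud(b); im=b["image"]
print(b["hand_eye"])
for u in (273,276,280,288,293,296): print(u,[ (v,P[v,u].round(0).astype(int).tolist(),im[v,u].tolist()) for v in range(256,276,2) if np.isfinite(P[v,u]).all()])
a=snap("side"); Q=cloud(a); 
m=(Q[...,2]>140)&(Q[...,2]<260)&(abs(Q[...,0]-430)<70)&(abs(Q[...,1]-76)<25)&(a["image"].max(-1)<110)
q=Q[m]; 
for lo in range(140,260,8): 
    k=q[(q[:,2]>=lo)&(q[:,2]<lo+8)]
    if len(k): print(lo,len(k),k.min(0).round(),k.max(0).round())
```

```text
[[ 5.67233734e-04  9.45610539e-01  3.25300458e-01  8.34270661e+01]
 [ 9.99999752e-01 -6.72197119e-04  2.10276637e-04  5.92913252e-01]
 [ 4.17505834e-04  3.25300258e-01 -9.45610685e-01 -1.56056454e+02]
 [ 0.00000000e+00  0.00000000e+00  0.00000000e+00  1.00000000e+00]]
273 [(256, [427, 86, 168], [71, 82, 96]), (258, [427, 86, 169], [71, 81, 97]), (260, [427, 85, 169], [68, 79, 92]), (262, [428, 87, 176], [78, 77, 71]), (264, [428, 87, 177], [80, 79, 73]), (266, [428, 87, 179], [79, 78, 73]), (268, [428, 87, 182], [79, 78, 73]), (270, [428, 87, 183], [80, 78, 73]), (272, [428, 87, 184], [79, 79, 72]), (274, [428, 87, 186], [79, 78, 72])]
276 [(256, [429, 87, 170], [100, 92, 87]), (258, [429, 86, 169], [99, 93, 87]), (260, [429, 85, 170], [93, 88, 81]), (262, [429, 86, 175], [78, 76, 71]), (264, [429, 86, 176], [79, 77, 71]), (266, [430, 87, 180], [79, 77, 73]), (268, [429, 86, 181], [78, 78, 72]), (270, [430, 87, 183], [80, 78, 73]), (272, [430, 87, 184], [80, 79, 73]), (274, [430, 87, 187], [79, 78, 72])]
280 [(256, [431, 87, 171], [107, 101, 95]), (258, [431, 85, 169], [108, 102, 95]
[... 1262 characters left out ...]
 180], [79, 78, 73]), (268, [438, 85, 182], [79, 78, 73]), (270, [438, 84, 183], [80, 79, 72]), (272, [438, 84, 185], [79, 78, 71]), (274, [438, 85, 187], [80, 78, 72])]
156 1 [428.  56. 162.] [428.  56. 162.]
164 11 [423.  55. 164.] [431.  66. 170.]
172 7 [423.  61. 173.] [432.  68. 179.]
180 18 [416.  61. 180.] [438.  73. 188.]
188 23 [413.  60. 188.] [439.  73. 195.]
196 21 [415.  61. 197.] [441.  73. 204.]
204 20 [415.  60. 204.] [441.  81. 212.]
212 31 [408.  52. 212.] [454.  83. 220.]
220 74 [389.  52. 220.] [461.  93. 228.]
228 56 [384.  52. 228.] [467.  96. 236.]
236 55 [377.  51. 236.] [474.  96. 244.]
244 56 [370.  52. 244.] [468.  96. 252.]
252 75 [368.  52. 252.] [491.  85. 260.]
```

The pictures and depth show the shut fingertips at z≈175, just above the bar (top at 170), while the TCP reads 157. So the real tips stand about 18 mm behind the reported TCP, not 11 mm ahead. I'll use that offset from here on: open, go 28 mm lower, and grip.

```bash
python3 -m handwheel '[0,0,0,0,60,0,0,0,0,60,0,0,0,0,60,0,0,0,0,60,0,0,10,0,60,0,0,10,0,60,0,0,8,0,60,0,0,0,0,60,0,0,0,0,60]' 110
python3 -m handwheel '[0,0,0,0,0,0,0,0,0,0,0,0,0,0,0,0,0,0,0,0,0,0,0,0,0,0,0,0,0,0]'
```

```text
clock: 40.75
eef_pos: [429.7, 75.8, 128.5]
ee_rot: [[0.297, 0.955, -0.001], [0.955, -0.297, 0.0], [-0.0, -0.001, -1.0]]
force: [0.1, 0.8, -0.1]
width: 60.1
finger_force: 0.0
clock: 41.35
eef_pos: [429.9, 75.7, 129.2]
ee_rot: [[0.297, 0.955, 0.0], [0.955, -0.297, -0.0], [-0.0, 0.0, -1.0]]
force: [-2.9, -0.4, 8.3]
width: 10.0
finger_force: 107.5
```

```bash
python3 -m handwheel '[0,0,-4,0,0,0,0,-8,0,0,0,0,-14,0,0,0,0,-20,0,0,0,0,-20,0,0,0,0,-16,0,0,0,0,-8,0,0,0,0,-4,0,0,0,0,0,0,0,0,0,0,0,0]'
python3 -m handwheel '[0,0,0,-0.04,0,0,0,0,-0.08,0,0,0,0,-0.1,0,0,0,0,-0.1,0,0,0,0,-0.1,0,0,0,0,-0.1,0,0,0,0,-0.1,0,0,0,0,-0.1,0,0,0,0,-0.08,0,0,0,0,-0.05,0]'
python3 - <<'E'
from h import *
hx=np.array([np.cos(np.radians(31.4)),np.sin(np.radians(31.4))]); s=np.array([476,347]); 
a=snap("scene"); P=cloud(a); x,y,z=P[...,0],P[...,1],P[...,2]; m=(z>246)&(z<275)&(x>300)&(x<560)&(y>-80)&(y<220)&(a["image"].min(-1)>80)&(np.ptp(a["image"].astype(int),axis=-1)<40)
q=P[m]; print(cv2.minAreaRect(q[:,:2].astype(np.float32)),np.median(q[:,2])); save(a,"s9.png",(220,100,420,300),3)
im=a["image"].astype(int); b=(im[...,2]>im[...,0]+30)&(im[...,2]>im[...,1]+20)&(x>250)&(x<620)&(y>-120)&(y<260)&(z>80)&(z<145); print(cv2.minAreaRect(P[b][:,:2].astype(np.float32)),np.percentile(P[b][:,2],[2,98]))
plan((*(s-90*hx),222,121.4),(*s,222,121.4))
E
```

```text
clock: 42.35
eef_pos: [429.5, 75.6, 222.2]
ee_rot: [[0.297, 0.955, -0.001], [0.955, -0.297, -0.0], [-0.0, -0.001, -1.0]]
force: [0.7, -0.5, -6.3]
width: 9.9
finger_force: 107.5
clock: 43.35
eef_pos: [429.5, 75.6, 222.1]
ee_rot: [[-0.524, 0.852, -0.001], [0.852, 0.524, 0.0], [0.001, -0.001, -1.0]]
force: [0.1, -0.1, -6.0]
width: 10.0
finger_force: 107.5
((426.9172668457031, 75.81935119628906), (22.966108322143555, 242.4012451171875), 31.423364639282227) 263.47636152147754
((427.2679443359375, 75.1654052734375), (207.36619567871094, 248.62802124023438), 31.077438354492188) [ 93.4844283 130.4066214]
t 43.4 pos [429.5  75.6 222.1] yaw 121.7 w 10.0 q7 -0.04 F [ 0.1  0.5 -5.6]
-> (np.float64(399.1804282452205), np.float64(300.1091331343481), 222, 121.4) dx 206.9 dy 92.2 dz 0.1 turn 0.006
-> (np.int64(476), np.int64(347), 222, 121.4) dx 0.0 dy 90.0 dz -0.0 turn 0.000
```

View pics/s9.png

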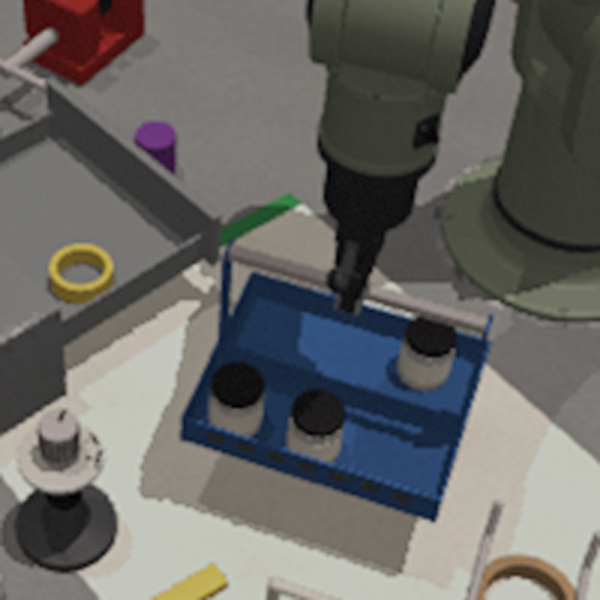

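Crop: the caddy hangs level with its three cans upright at (237,385), (318,412) and (430,340). I'll take it in front of the hook.

```bash
python3 -m handwheel '[8,4,0,0,0,18,8,0,0,0,26,11,0,0,0,30,13,0,0,0,30,14,0,0,0,30,14,0,0,0,28,12,0,0,0,20,9,0,0,0,12,5,0,0.003,0,5,2,0,0.003,0]'
python3 -m handwheel '[0,0,0,0,0,0,0,0,0,0,0,0,0,0,0]'
python3 - <<'E'
from h import *
hx=np.array([np.cos(np.radians(31.4)),np.sin(np.radians(31.4))]); s=np.array([476,347])
plan((*(s-90*hx),222,121.4),(*s,222,121.4))
for n in("scene","side"):
    a=snap(n); P=cloud(a); x,y,z=P[...,0],P[...,1],P[...,2]
    H=np.stack([(x-476)*hx[0]+(y-347)*hx[1],-(x-476)*hx[1]+(y-347)*hx[0],z],-1)
    m=(z>222)&(z<240)&(H[...,0]>-45)&(H[...,0]<0)&(abs(H[...,1])<60)
    q=H[m]
    for sg in(-1,1):
        k=q[q[:,1]*sg>20]
        if len(k): print(n,"tip",sg,len(k),k.min(0).round(),k.max(0).round(),np.median(k,0).round())
    m=(z>246)&(z<275)&(H[...,0]<-60)&(H[...,0]>-130)&(a["image"].min(-1)>70); k=H[m]
    if len(k)>5: print("bar",len(k),cv2.minAreaRect(k[:,:2].astype(np.float32)),np.median(k[:,2]))
E
```

```text
clock: 44.4
eef_pos: [399.9, 301.5, 222.5]
ee_rot: [[-0.516, 0.857, -0.001], [0.857, 0.516, 0.0], [0.001, -0.0, -1.0]]
force: [0.9, 0.2, -5.8]
width: 9.9
finger_force: 107.4
clock: 44.7
eef_pos: [401.0, 299.3, 222.8]
ee_rot: [[-0.514, 0.857, 0.0], [0.857, 0.514, -0.001], [-0.001, -0.0, -1.0]]
force: [-1.0, 0.1, -6.6]
width: 9.9
finger_force: 107.4
t 44.7 pos [401.  299.3 222.8] yaw 121.0 w 9.9 q7 -0.58 F [-1.   0.1 -6.6]
-> (np.float64(399.1804282452205), np.float64(300.1091331343481), 222, 121.4) dx 1.7 dy -1.1 dz 0.8 turn -0.008
-> (np.int64(476), np.int64(347), 222, 121.4) dx 0.0 dy 90.0 dz -0.0 turn 0.000
scene tip -1 20 [-29. -42. 222.] [-18. -35. 234.] [-24. -39. 231.]
scene tip 1 22 [-28.  37. 222.] [-17.  45. 237.] [-23.  40. 229.]
bar 543 ((-88.27839660644531, -2.0543746948242188), (239.4802703857422, 23.978336334228516), 87.94829559326172) 263.4270908005051
side tip -1 6 [-32. -42. 223.] [-27. -35. 235.] [-29. -40. 230.]
side tip 1 10 [-32.  39. 223.] [-22.  45. 237.] [-27.  42. 231.]
bar 108 ((-90.20820617675781, 0.8194503784179688), (241.94989013671875, 19.317378997802734), 89.94267272949219) 262.63192751892757
```

```bash
python3 -m handwheel '[1,5,0,-0.008,0,1,10,0,0,0,0,12,0,0,0,0,13,0,0,0,0,13,0,0,0,0,12,0,0,0,0,11,0,0,0,0,8,0,0,0,0,5,0,0,0,0,0,0,0,0]'
python3 -m handwheel '[0,0,0,0,0,0,0,0,0,0]'
python3 - <<'E'
from h import *
hx=np.array([np.cos(np.radians(31.4)),np.sin(np.radians(31.4))]); s=np.array([476,347])
plan((*s,222,121.4),(*s,173,121.4))
for n in("scene","side"):
    a=snap(n); P=cloud(a); x,y,z=P[...,0],P[...,1],P[...,2]
    H=np.stack([(x-476)*hx[0]+(y-347)*hx[1],-(x-476)*hx[1]+(y-347)*hx[0],z],-1)
    m=(z>222)&(z<240)&(H[...,0]>-45)&(H[...,0]<-12)&(abs(H[...,1])<60)
    q=H[m]
    for sg in(-1,1):
        k=q[q[:,1]*sg>20]
        if len(k): print(n,"tip",sg,len(k),k.min(0).round(),k.max(0).round(),np.median(k,0).round())
    m=(z>246)&(z<275)&(H[...,0]<40)&(H[...,0]>-40)&(a["image"].min(-1)>70)&(abs(H[...,1])<130); k=H[m]
    if len(k)>5: print("bar",len(k),cv2.minAreaRect(k[:,:2].astype(np.float32)),np.median(k,0))
E
```

```text
clock: 45.8
eef_pos: [475.8, 348.8, 222.6]
ee_rot: [[-0.523, 0.853, -0.0], [0.853, 0.523, 0.0], [0.0, -0.0, -1.0]]
force: [-0.1, -1.0, -6.2]
width: 9.7
finger_force: 107.5
clock: 46.0
eef_pos: [475.2, 348.3, 222.9]
ee_rot: [[-0.523, 0.852, 0.0], [0.852, 0.523, -0.0], [-0.0, -0.0, -1.0]]
force: [-0.2, -1.0, -5.1]
width: 10.4
finger_force: 107.5
t 46.0 pos [475.2 348.3 222.9] yaw 121.5 w 10.4 q7 -0.56 F [-0.2 -1.  -5.1]
-> (np.int64(476), np.int64(347), 222, 121.4) dx -1.5 dy 0.0 dz 0.9 turn 0.002
-> (np.int64(476), np.int64(347), 173, 121.4) dx 0.0 dy 0.0 dz 49.0 turn 0.000
scene tip -1 3 [-29. -40. 222.] [-16. -37. 237.] [-26. -38. 235.]
scene tip 1 1 [-28.  42. 235.] [-28.  42. 235.] [-28.  42. 235.]
bar 597 ((-3.350417137145996, 0.8868331909179688), (22.67424774169922, 238.3056640625), 0.3492421805858612) [  2.13676666  18.27516833 263.46986609]
side tip -1 7 [-31. -44. 224.] [-25. -36. 233.] [-29. -38. 229.]
side tip 1 10 [-32.  40. 222.] [-23.  46. 236.] [-27.  43. 230.]
bar 106 ((-7.199201583862305, 6.0142822265625), (232.8542938232422, 25.173307418823242), 89.67994689941406) [ -4.54259695 -38.97436242 263.19418455]
```

```bash
python3 -m handwheel '[0,1,5,0,0,0,0,8,0,0,0,0,9,0,0,0,0,8,0,0,0,0,6,0,0,0,0,4,0,0,0,0,2,0,0,0,0,0,0,0,0,0,0,0,0]'
python3 -m handwheel '[0,0,1,0,0,0,0,1,0,0,0,0,0,0,0]'
python3 -m handwheel '[0,0,1,0,0,0,0,0,0,0]'
python3 -m handwheel '[0,0,1,0,0,0,0,0,0,0]'
```

```text
clock: 47.0
eef_pos: [476.4, 349.1, 181.0]
ee_rot: [[-0.523, 0.853, 0.0], [0.853, 0.523, 0.0], [0.0, 0.0, -1.0]]
force: [0.1, -0.7, -6.9]
width: 9.8
finger_force: 107.5
clock: 47.3
eef_pos: [476.3, 348.9, 178.7]
ee_rot: [[-0.523, 0.853, -0.0], [0.853, 0.523, -0.0], [-0.0, -0.0, -1.0]]
force: [-0.2, 0.2, -5.9]
width: 10.4
finger_force: 107.5
clock: 47.5
eef_pos: [476.2, 349.0, 177.7]
ee_rot: [[-0.523, 0.853, -0.0], [0.853, 0.523, -0.0], [0.0, -0.0, -1.0]]
force: [-0.1, -0.3, -6.7]
width: 10.1
finger_force: 107.5
clock: 47.7
eef_pos: [476.2, 348.9, 176.7]
ee_rot: [[-0.523, 0.853, -0.0], [0.853, 0.523, -0.0], [-0.0, -0.0, -1.0]]
force: [0.3, -0.1, -6.6]
width: 10.2
finger_force: 107.5
```

```bash
python3 -m handwheel '[0,0,1,0,0,0,0,0,0,0]'; python3 -m handwheel '[0,0,1,0,0,0,0,0,0,0]'
python3 -m handwheel '[0,0,0.5,0,0,0,0,0,0,0]'
```

```text
clock: 47.9
eef_pos: [476.2, 349.0, 175.7]
ee_rot: [[-0.523, 0.853, -0.0], [0.853, 0.523, -0.0], [0.0, -0.0, -1.0]]
force: [0.2, 0.7, -6.0]
width: 10.2
finger_force: 107.5
clock: 48.1
eef_pos: [476.3, 349.1, 175.1]
ee_rot: [[-0.523, 0.853, 0.0], [0.853, 0.523, 0.0], [-0.0, 0.0, -1.0]]
force: [-0.9, -1.1, 1.1]
width: 10.2
finger_force: 108.5
clock: 48.3
eef_pos: [476.4, 349.1, 175.0]
ee_rot: [[-0.523, 0.853, 0.001], [0.853, 0.523, 0.0], [-0.0, 0.001, -1.0]]
force: [-2.7, -4.0, 8.1]
width: 10.0
finger_force: 109.7
```

```bash
python3 -m handwheel '[0,0,-0.5,0,16,0,0,0,0,20,0,0,0,0,28,0,0,0,0,36,0,0,0,0,44,0,0,0,0,50,0,0,0,0,50]' 30
python3 - <<'E'
from h import *
a=snap("side"); b=snap("scene")
A=cv2.resize(a["image"][60:220,150:310],(400,400),interpolation=cv2.INTER_CUBIC); B=cv2.resize(b["image"][200:400,300:500],(400,400),interpolation=cv2.INTER_CUBIC)
cv2.imwrite("pics/x10.png",np.hstack([A,B])[...,::-1])
E
```

```text
clock: 49.0
eef_pos: [476.3, 349.0, 174.8]
ee_rot: [[-0.523, 0.853, 0.0], [0.853, 0.523, 0.0], [0.0, 0.0, -1.0]]
force: [-0.4, -0.4, -1.2]
width: 50.0
finger_force: 0.0
```

View pics/x10.png

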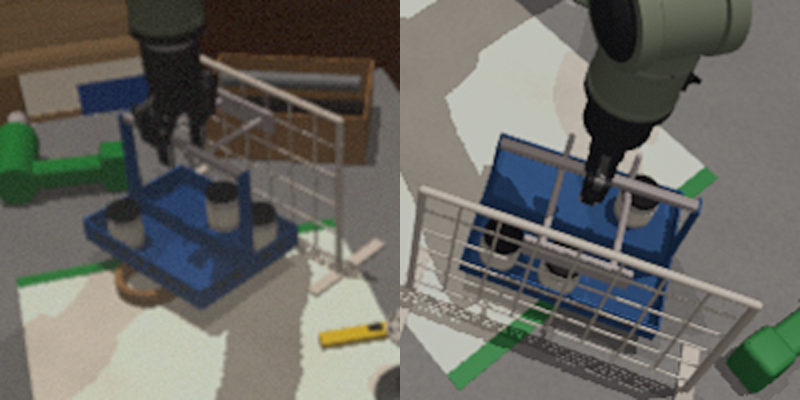

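Hung: the bar lies on both prongs inside the tips (right panel, prongs at (555,200) and (625,215)), with three cans in it. I'll rise and go over to the knife.

```bash
python3 -m handwheel '[0,0,-5,0,50,0,0,-20,0,50,0,0,-40,0,50,0,0,-40,0,50,-30,4,-10,0,50,-33,4,0,0,50,-33,4,0,0,50,-33,5,0,0,50,-33,5,0,0,50,-33,4,0,0,50]'
python3 -m handwheel '[-33,4,0,0,50,-33,5,0,0,50,-32,5,40,0,50,0,0,40,-0.14,50,0,0,20,-0.14,50,0,0,0,-0.14,50,0,0,0,-0.14,50,0,0,0,-0.14,50,0,0,0,-0.14,50,0,0,0,-0.11,50]'
python3 -m handwheel '[0,0,0,0,50,0,0,0,0,50]'
python3 - <<'E'
from h import *
s=snap("wrist"); save(s,"w11.png"); P=cloud(s); im=s["image"].astype(int); x,y,z=P[...,0],P[...,1],P[...,2]
m=(im[...,0]-im[...,2]>50)&(im[...,1]-im[...,2]>30)&(x>540)&(x<780)&(y>40)&(y<200)&(z>4)&(z<25)
q=P[m]; rc=cv2.minAreaRect(q[:,:2].astype(np.float32)); c=q[:,:2]-q[:,:2].mean(0); v=np.linalg.svd(c,full_matrices=False)[2][0]; print(len(q),rc,np.median(q[:,2]),np.degrees(np.arctan2(v[1],v[0])),q.min(0),q.max(0))
plan((*rc[0],0,None))
hx=np.array([np.cos(np.radians(31.4)),np.sin(np.radians(31.4))])
a=snap("scene"); P=cloud(a); x,y,z=P[...,0],P[...,1],P[...,2]
H=np.stack([(x-476)*hx[0]+(y-347)*hx[1],-(x-476)*hx[1]+(y-347)*hx[0],z],-1)
im=a["image"].astype(int);b=(im[...,2]>im[...,0]+30)&(im[...,2]>im[...,1]+20)&(abs(H[...,0])<130)&(abs(H[...,1])<150)&(z>30)&(z<200); k=H[b]; print(len(k),k.min(0),k.max(0))
k=k[k[:,2]<65]; A=np.c_[k[:,:2],np.ones(len(k))]; print("floor fit",np.linalg.lstsq(A[k[:,2]<58],k[k[:,2]<58][:,2],rcond=None)[0])
E
```

```text
clock: 50.1
eef_pos: [601.2, 195.2, 290.3]
ee_rot: [[-0.523, 0.853, 0.0], [0.853, 0.523, 0.0], [-0.0, 0.0, -1.0]]
force: [0.1, 0.2, -0.1]
width: 50.3
finger_force: 0.0
clock: 51.1
eef_pos: [663.0, 120.7, 191.3]
ee_rot: [[-0.998, 0.065, 0.0], [0.065, 0.998, 0.0], [-0.0, 0.0, -1.0]]
force: [0.1, -0.1, 0.4]
width: 49.9
finger_force: 0.0
clock: 51.3
eef_pos: [663.0, 120.7, 191.1]
ee_rot: [[-0.997, 0.074, -0.0], [0.074, 0.997, 0.0], [0.0, 0.0, -1.0]]
force: [0.7, 0.2, 0.5]
width: 50.0
finger_force: 0.0
2632 ((662.7947998046875, 119.46664428710938), (25.211183547973633, 118.6300277709961), 86.38753509521484) 13.697326676947995 -3.636618328987274 [603.28081137 103.5572701    4.03184383] [722.71420003 135.67499716  17.83519815]
t 51.4 pos [663.  120.8 191.1] yaw 175.7 w 49.9 q7 0.76 F [0.4 0.3 0.8]
-> (662.7947998046875, 119.46664428710938, 0, None) dx 0.1 dy -1.3 dz 191.1 
3638 [-105.31166026 -121.91561096   41.11289248] [127.31695479 126.25192695 199.18723514]
floor fit [-2.52819213e-02 -1.68727286e-03  5.04352986e+01]
```

```bash
python3 -m handwheel '[0,-1,30,0,45,0,0,40,0,45,0,0,40,0,45,0,0,40,0,45,0,0,25,0,45,0,0,12,0,45,0,0,8,0,45,0,0,5,0,45,0,0,3,0,45,0,0,0,0,45]' 60
python3 -m handwheel '[0,0,2,0,45,0,0,0,0,45]'
python3 -m handwheel '[0,0,0,0,10,0,0,0,0,10,0,0,0,0,10,0,0,0,0,10,0,0,0,0,10]'
```

```text
clock: 52.4
eef_pos: [663.2, 119.8, -11.5]
ee_rot: [[-0.997, 0.071, 0.001], [0.071, 0.997, 0.0], [-0.001, 0.0, -1.0]]
force: [0.1, -0.5, 0.6]
width: 45.2
finger_force: 0.0
clock: 52.6
eef_pos: [663.0, 119.8, -13.8]
ee_rot: [[-0.997, 0.071, 0.0], [0.071, 0.997, 0.0], [-0.0, 0.0, -1.0]]
force: [-0.3, -0.8, 1.0]
width: 45.1
finger_force: 0.0
clock: 53.1
eef_pos: [663.3, 120.0, -13.3]
ee_rot: [[-0.997, 0.071, 0.001], [0.071, 0.997, 0.0], [-0.001, 0.0, -1.0]]
force: [-1.1, 0.4, 7.1]
width: 24.3
finger_force: 63.4
```

```bash
python3 -m handwheel '[0,0,-5,0,10,0,0,-15,0,10,0,0,-35,0,10,0,0,-40,0,10,0,0,-45,0,10,0,0,-45,0,10,0,0,-40,0,10,0,0,-20,0,10,0,0,0,0,10]'
python3 -m handwheel '[8,-25,0,0,10,12,-40,0,0,10,12,-40,0,0,10,12,-40,0,0,10,12,-40,0,0,10,12,-40,0,0,10,12,-40,0,0,10,12,-40,0,0,10,12,-40,0,0,10,12,-40,0,0,10]'
python3 -m handwheel '[12,-40,0,0,10,12,-35,0,0,10,15,-16,0,-0.06,10,0,0,0,-0.06,10,0,0,0,0,10,0,0,0,0,10]'
python3 - <<'E'
from h import *
plan((485,-348,60,183),(485,-348,47,183))
E
```

```text
clock: 54.0
eef_pos: [663.6, 120.6, 235.3]
ee_rot: [[-0.997, 0.071, 0.005], [0.071, 0.998, 0.001], [-0.005, 0.001, -1.0]]
force: [1.3, 0.8, -0.8]
width: 24.3
finger_force: 59.1
clock: 55.0
eef_pos: [518.5, -257.4, 230.7]
ee_rot: [[-0.998, 0.071, -0.001], [0.071, 0.998, 0.0], [0.001, 0.0, -1.0]]
force: [1.4, -0.7, -0.6]
width: 24.3
finger_force: 59.1
clock: 55.6
eef_pos: [474.6, -343.5, 230.8]
ee_rot: [[-0.999, -0.048, -0.0], [-0.048, 0.999, 0.0], [0.0, 0.0, -1.0]]
force: [-0.2, 0.6, -0.7]
width: 24.1
finger_force: 59.1
t 55.6 pos [ 474.6 -343.5  230.8] yaw -177.2 w 24.1 q7 1.65 F [-0.2  0.6 -0.7]
-> (485, -348, 60, 183) dx -10.2 dy -5.0 dz 170.8 turn -0.004
-> (485, -348, 47, 183) dx -0.0 dy 0.0 dz 13.0 turn 0.000
```

```bash
python3 -m handwheel '[-10,-5,25,0,10,0,0,35,0,10,0,0,35,0,10,0,0,35,0,10,0,0,25,0,10,0,0,15,0,10,0,0,5,0,10,0,0,3,0,10,0,0,0,0,10,0,0,0,0,10]'
python3 -m handwheel '[0,0,2,0,10,0,0,1,0,10,0,0,0,0,10]'
python3 -m handwheel '[0,0,2,0,10,0,0,0,0,10]'
```

```text
clock: 56.6
eef_pos: [485.2, -348.8, 53.9]
ee_rot: [[-0.999, -0.049, 0.001], [-0.049, 0.999, -0.001], [-0.001, -0.001, -1.0]]
force: [-0.1, -0.4, -0.3]
width: 24.8
finger_force: 59.1
clock: 56.9
eef_pos: [484.7, -348.6, 50.0]
ee_rot: [[-0.999, -0.049, -0.0], [-0.049, 0.999, -0.0], [0.0, -0.0, -1.0]]
force: [-0.3, -0.3, 0.3]
width: 24.9
finger_force: 59.1
clock: 57.1
eef_pos: [484.7, -348.5, 47.7]
ee_rot: [[-0.999, -0.049, -0.0], [-0.049, 0.999, 0.0], [0.0, 0.0, -1.0]]
force: [-1.1, 0.4, -0.3]
width: 24.5
finger_force: 59.1
```

```bash
python3 -m handwheel '[0,0,0,0,30,0,0,0,0,45,0,0,0,0,45,0,0,-10,0,45,0,0,-30,0,45,0,0,-40,0,45,0,0,-45,0,45,0,0,-40,0,45,0,0,0,0,0,0,0,0,0,0]' 40
python3 - <<'E'
from h import *
s=snap("wrist"); P=cloud(s); im=s["image"].astype(int); x,y,z=P[...,0],P[...,1],P[...,2]
save(s,"w12.png")
m=(im[...,0]-im[...,2]>50)&(im[...,1]-im[...,2]>30)&(z>55)&(z<95)&(y>-440)
n,l,st,c=cv2.connectedComponentsWithStats(m.astype(np.uint8))
for i in range(1,n):
    if st[i,4]>100: q=P[l==i]; print(c[i],st[i,4],cv2.minAreaRect(q[:,:2].astype(np.float32)),np.median(q[:,2]))
a=snap("side"); P=cloud(a); x,y,z=P[...,0],P[...,1],P[...,2]
m=(x>370)&(x<420)&(y>-480)&(y<-140)&(z>124)&(z<140); q=P[m]; print(cv2.minAreaRect(q[:,:2].astype(np.float32)))
plan((335,-314,200,None),(335,-314,85,None))
E
```

```text
clock: 58.1
eef_pos: [484.9, -348.7, 214.2]
ee_rot: [[-0.999, -0.049, 0.001], [-0.049, 0.999, -0.001], [-0.001, -0.001, -1.0]]
force: [-0.3, -0.6, 0.0]
width: 17.0
finger_force: 0.0
[286.14811436 181.62043796] 3288 ((488.0054931640625, -348.4473876953125), (125.8231201171875, 26.46685028076172), 3.123771905899048) 73.71785015645406
[413.98651382 234.39514498] 2966 ((530.3370361328125, -220.2132568359375), (86.55010223388672, 71.45014953613281), 51.16374206542969) 82.48571281076045
((396.4835510253906, -311.8049621582031), (12.701900482177734, 294.6728515625), 3.661374568939209)
t 58.2 pos [ 484.3 -348.4  212.5] yaw -177.2 w 1.8 q7 1.64 F [ 0.  -0.7 -0.5]
-> (335, -314, 200, None) dx 147.5 dy 41.7 dz 12.5 
-> (335, -314, 85, None) dx -0.0 dy 0.0 dz 115.0
```

View pics/w12.png

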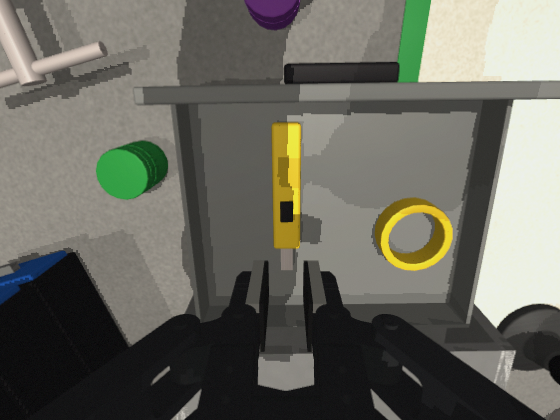

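Wrist view: the knife lies flat in the drawer at (286,185), tape beside it at (413,234). Now I'll push the drawer shut from in front, with the shut fingers above the pull.

```bash
python3 -m handwheel '[30,8,0,0,0,38,11,0,0,0,38,11,0,0,0,38,11,0,0,0,5,0,30,0,0,0,0,35,0,0,0,0,35,0,0,0,0,25,0,0,0,0,3,0,0,0,0,0,0,0]'
python3 -m handwheel '[-20,1,0,0,0,-15,1,0,0,0,-10,0,0,0,0,-10,0,0,0,0,-20,0,0,0,0,-20,0,0,0,0,-20,0,0,0,0,-20,0,0,0,0,-20,0,0,0,0,-20,0,0,0,0]'
python3 - <<'E'
from h import *
plan((560,-301,85,None))
E
```

```text
clock: 59.2
eef_pos: [334.0, -314.3, 84.8]
ee_rot: [[-0.999, -0.05, -0.001], [-0.05, 0.999, 0.002], [0.001, 0.002, -1.0]]
force: [-0.3, -0.1, -0.9]
width: 0.1
finger_force: 0.0
clock: 60.2
eef_pos: [509.2, -304.0, 85.0]
ee_rot: [[-0.999, -0.049, -0.001], [-0.049, 0.999, 0.0], [0.001, 0.0, -1.0]]
force: [-2.0, 1.8, 0.9]
width: 0.1
finger_force: 1.2
t 60.2 pos [ 509.2 -304.    85. ] yaw -177.2 w 0.1 q7 1.44 F [-2.   1.8  0.9]
-> (560, -301, 85, None) dx -50.9 dy 0.5 dz -0.0
```

```bash
python3 -m handwheel '[-15,0,0,0,0,-15,0,0,0,0,-12,0,0,0,0,-10,0,0,0,0,-6,0,0,0,0,-3,0,0,0,0,0,0,0,0,0]'
python3 -m handwheel '[-3,0,0,0,0,0,0,0,0,0]'
python3 -m handwheel '[-3,0,0,0,0,0,0,0,0,0]'
```

```text
clock: 60.9
eef_pos: [569.8, -301.3, 85.0]
ee_rot: [[-0.999, -0.049, 0.0], [-0.049, 0.999, -0.0], [-0.0, -0.0, -1.0]]
force: [0.6, -0.8, -0.6]
width: 0.2
finger_force: 0.0
clock: 61.1
eef_pos: [572.6, -301.3, 85.0]
ee_rot: [[-0.999, -0.049, 0.0], [-0.049, 0.999, -0.0], [-0.0, -0.0, -1.0]]
force: [0.5, 0.8, 0.3]
width: 0.4
finger_force: 0.0
clock: 61.3
eef_pos: [575.8, -301.1, 85.0]
ee_rot: [[-0.999, -0.049, 0.0], [-0.049, 0.999, -0.0], [-0.0, -0.0, -1.0]]
force: [-0.0, 0.6, 0.6]
width: -0.4
finger_force: 0.0
```

```bash
for i in 1; do python3 -m handwheel '[-3,0,0,0,0,0,0,0,0,0]'; python3 -m handwheel '[-2,0,0,0,0,0,0,0,0,0]'; python3 -m handwheel '[-2,0,0,0,0,0,0,0,0,0]'; done | grep -E "eef_pos|force: \["
python3 - <<'E'
from h import *
for n in("scene","side"):
    a=snap(n); P=cloud(a); x,y,z=P[...,0],P[...,1],P[...,2]
    m=(x>540)&(x<603)&(y>-480)&(y<-140)&(z>122)&(z<134); q=P[m]; print(n,len(q),cv2.minAreaRect(q[:,:2].astype(np.float32)) if len(q)>5 else "", np.percentile(q[:,0],[2,50,98]) if len(q) else "")
E
```

```text
eef_pos: [578.9, -300.8, 85.0]
force: [0.6, 0.1, 0.4]
eef_pos: [580.8, -300.6, 84.9]
force: [0.2, 0.1, -1.1]
eef_pos: [582.8, -300.6, 84.9]
force: [0.7, 0.5, 0.8]
scene 155 ((589.57666015625, -292.6366882324219), (26.15983772277832, 294.13482666015625), 0.38758060336112976) [582.6526293  593.72814692 602.61122107]
side 187 ((583.91357421875, -299.3403625488281), (30.667770385742188, 293.24224853515625), 4.516607761383057) [569.96860666 598.40869311 602.62222655]
```

```bash
(python3 -m handwheel '[-2,0,0,0,0,0,0,0,0,0]'; python3 -m handwheel '[-2,0,0,0,0,0,0,0,0,0]'; python3 -m handwheel '[-2,0,0,0,0,0,0,0,0,0]' ) | grep -E "eef_pos|force: \["
python3 - <<'E'
from h import *
a=snap("side"); P=cloud(a); x,y,z=P[...,0],P[...,1],P[...,2]
cx=(x-605)*.998+(y+297)*.063; cy=-(x-605)*.063+(y+297)*.998
for lo in (100,110,120,128,132,136,140):
    m=(abs(cy)<145)&(abs(cy)>50)&(cx>-60)&(cx<30)&(z>lo)&(z<lo+4); print(lo,m.sum(),np.percentile(cx[m],[5,50,95]).round(1) if m.any() else "")
E
```

```text
eef_pos: [584.8, -300.5, 85.0]
force: [0.5, -0.5, 0.1]
eef_pos: [585.2, -300.5, 84.8]
force: [-11.7, 1.4, 6.0]
eef_pos: [585.2, -300.6, 84.7]
force: [-28.2, 2.3, 18.1]
100 23 [-11.7 -10.5  -9.9]
110 31 [-11.5 -10.6  -9.6]
120 33 [-11.6 -10.6  -9.6]
128 175 [-10.5  -5.2   1.7]
132 40 [-7.   1.1 12.4]
136 229 [ 1.3 15.1 28.8]
140 197 [ 1.7 14.  27.6]
```

```bash
python3 -m handwheel '[3,0,0,0,0,7,0,0,0,0,30,0,0,0,0,0,0,-30,0,0,0,0,-40,0,0,0,0,-45,0,0,0,0,-40,0,60,0,0,-10,0,60,0,0,0,0,60]' 40
python3 -m handwheel '[-19,35,0,0,60,-20,35,0,0,60,-20,35,0,0,60,-20,35,0,0,60,-20,35,0,0,60,-20,36,0,0,60,-20,36,0,0,60,-18,35,0,0,60,0,0,0,0,60,0,0,0,0,60]'
python3 - <<'E'
from h import *
s=snap("wrist"); P=cloud(s); im=s["image"].astype(int); x,y,z=P[...,0],P[...,1],P[...,2]
m=(z>168)&(z<178)&(x>650)&(x<730)&(y>-50)&(y<30); q=P[m]; c,_=cv2.minEnclosingCircle(q[:,:2].astype(np.float32)); print("sleeve",c,_,np.median(q[:,2]),len(q))
v,u=np.argwhere(m).mean(0); print(u,v)
mr=(z>120)&(z<131)&(x>630)&(x<750)&(y>-70)&(y<50); print("ring",cv2.minEnclosingCircle(P[mr][:,:2].astype(np.float32)),mr.sum())
u,v=int(u),int(v); save(s,"w13.png",(max(0,u-65),max(0,v-65),u+65,v+65),4.5)
plan((*c,120,None))
E
```

```text
clock: 63.55
eef_pos: [549.0, -302.6, 251.4]
ee_rot: [[-0.999, -0.049, 0.002], [-0.049, 0.999, -0.002], [-0.002, -0.002, -1.0]]
force: [0.1, -0.6, 0.1]
width: 43.5
finger_force: 0.0
clock: 64.55
eef_pos: [691.2, -12.0, 247.9]
ee_rot: [[-0.999, -0.051, -0.002], [-0.051, 0.999, -0.0], [0.002, 0.0, -1.0]]
force: [0.8, -1.0, -0.4]
width: 60.2
finger_force: 0.0
sleeve (690.6212158203125, -10.072813987731934) 18.560264587402344 172.7768116536645 1786
288.7989921612542 212.13997760358342
ring ((690.9789428710938, -10.130983352661133), 40.020877838134766) 4077
t 64.6 pos [691.1 -13.4 248.3] yaw -177.2 w 60.0 q7 1.12 F [ 0.  -0.6 -0. ]
-> (690.6212158203125, -10.072813987731934, 120, None) dx 0.3 dy 3.3 dz 128.3
```

View pics/w13.png

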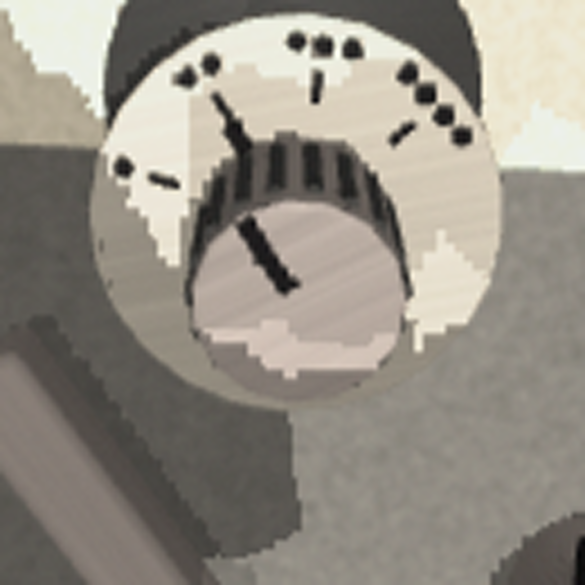

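Wrist crop: the pointer line (265,255) and foot pointer (232,125) point at the two-dot mark (198,70), so the sleeve is at mark 2. Mark 3, three dots at (322,47), lies 0.7 rad clockwise. I'll grip the sleeve and turn it +0.7.

```bash
python3 -m handwheel '[0,3,20,0,60,0,0,30,0,60,0,0,35,0,60,0,0,25,0,60,0,0,12,0,60,0,0,6,0,60,0,0,0,0,60,0,0,0,0,60]' 60
python3 -m handwheel '[0,0,0,0,20,0,0,0,0,20,0,0,0,0,20,0,0,0,0,20,0,0,0,0,20]'
python3 -m handwheel '[0,0,0,0.05,20,0,0,0,0.1,20,0,0,0,0.1,20,0,0,0,0.1,20,0,0,0,0.1,20,0,0,0,0.1,20,0,0,0,0.1,20,0,0,0,0.05,20,0,0,0,0,20,0,0,0,0,20]'
```

```text
clock: 65.4
eef_pos: [691.9, -10.1, 123.1]
ee_rot: [[-0.999, -0.049, 0.001], [-0.049, 0.999, 0.0], [-0.001, -0.0, -1.0]]
force: [-0.4, 0.3, -1.0]
width: 60.0
finger_force: 0.0
clock: 65.9
eef_pos: [691.9, -9.6, 123.1]
ee_rot: [[-0.999, -0.049, 0.001], [-0.049, 0.999, 0.0], [-0.001, 0.0, -1.0]]
force: [-1.8, 0.8, 6.3]
width: 34.5
finger_force: 59.1
clock: 66.9
eef_pos: [691.7, -10.0, 123.1]
ee_rot: [[-0.795, 0.606, 0.001], [0.606, 0.795, -0.0], [-0.001, 0.0, -1.0]]
force: [-1.8, -1.3, 8.9]
width: 35.1
finger_force: 59.3
```

```bash
python3 -m handwheel '[0,0,0,0,40,0,0,0,0,60,0,0,0,0,60,0,0,-10,0,60,0,0,-30,0,60,0,0,-40,0,60,0,0,-45,0,60,0,0,-5,0,60,0,0,0,0,60,0,0,0,0,60]' 40
python3 - <<'E'
from h import *
s=snap("wrist"); a=snap("scene"); b=snap("side"); P=cloud(s); z=P[...,2]
m=(z>168)&(z<178)&(P[...,0]>650)&(P[...,0]<730)&(P[...,1]>-50)&(P[...,1]<30); v,u=np.argwhere(m).mean(0).astype(int)
f=lambda im,w,h:cv2.resize(im,(w,h),interpolation=cv2.INTER_CUBIC)
C=np.zeros((600,800,3),np.uint8)
C[:300,:300]=f(s["image"][max(0,v-65):v+65,max(0,u-65):u+65],300,300); C[:300,300:700]=f(a["image"],400,300); C[300:,:400]=f(b["image"],400,300); C[300:,400:]=f(a["image"][210:390,290:530],400,300)
cv2.imwrite("pics/x14.png",C[...,::-1])
P=cloud(b); x,y,z=P[...,0],P[...,1],P[...,2]; cx=(x-605)*.998+(y+297)*.063; cy=-(x-605)*.063+(y+297)*.998
m=(abs(cy)<145)&(abs(cy)>50)&(cx>-60)&(cx<30)&(z>100)&(z<124); print("front",np.percentile(cx[m],[5,50,95]))
print(r.get_obs()["clock"])
E
```

```text
clock: 67.9
eef_pos: [691.1, -10.1, 251.2]
ee_rot: [[-0.796, 0.606, -0.001], [0.606, 0.796, -0.0], [0.001, -0.001, -1.0]]
force: [-0.6, -0.3, -0.9]
width: 59.7
finger_force: 0.0
front [-11.54575718 -10.71895913  -9.7539517 ]
68.05
```

View pics/x14.png

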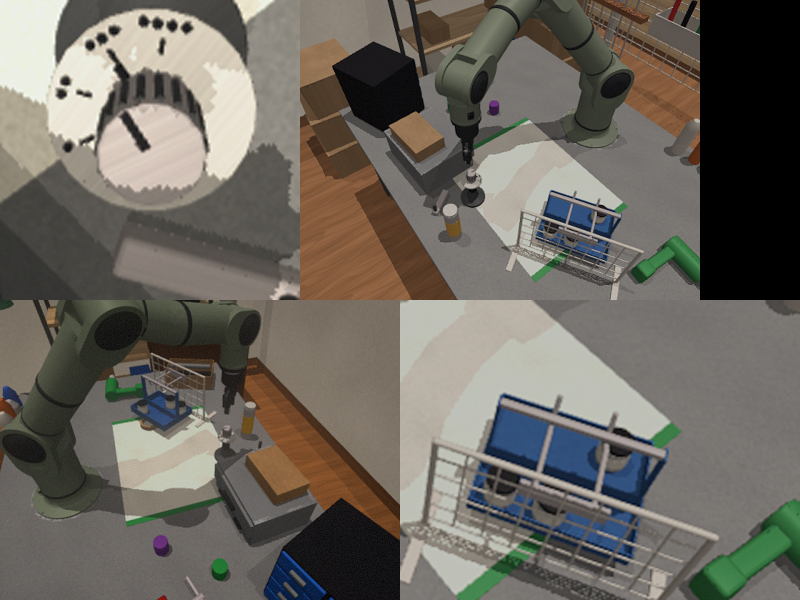

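The final picture shows the pointer on the three-dot mark (at (103,38)). The drawer front is flush with the cabinet, and the caddy hangs on both prongs with three cans in it. The brown tape hasn't moved, and the gripper is clear of everything. I'm handing in.

```bash
python3 -c "
from plant import job; print(job.job_done())"
```

```text
the job is handed in; nothing more can be done
None
```

The job is handed in at about 68 s (no verdict came back): the caddy hangs on the twin hook with all three canisters in it, the knife lies in the shut drawer with the small tape, the sleeve is at mark 3, and the big tape roll was not touched; one canister first landed tilted in the caddy, so I stood it on the bench and put it back upright.

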